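# Set a copper relief panel to the scribed line and weight it down

### The arm

A 6-joint arm with a two-finger parallel gripper is mounted at the origin on the work surface. World frame = base frame: x ahead of the robot, y to its left, z up, the work surface at z = 0. Lengths are in m, angles in rad, forces in N, time in s.
With the tool pointing down it reaches from about 0.35 to 0.975 m from the base axis. Payload 4.9 kg.
Tool frame: the origin (TCP) lies at the very end of the fingers, on their centre line; the grasp point (between the pads) lies 19 mm behind it; x points along the fingers, z is the direction in which the jaws open and shut, and the axes are right-handed (so a half turn about x gives the same grasp; the last joint's range is limited). The gripper opens to 85 mm and grips with 20 to 120 N. Pads are 22 mm wide; open, the fingers measure 114 mm over their backs; the gripper's body (76 mm by 85 mm) begins 54 mm behind the grasp point. The pads swing forward as they close: fully open they stand 13 mm farther back than shut.
Start: joints at [-1.458, 0.053, 1.613, -0, 1.476, -0.119], TCP at [0.144, -0.608, 0.199] pointing down, gripper open.
Joint ranges: [-3.01, 3.01], [-1.01, 2.22], [0.06, 2.58], [-1.02, 4.17], [0.09, 2.62], [-3.14, 3.14]. Speed limits (rad/s): [2.57, 2.57, 3.14, 3.14, 3.14, 3.14].

### API

Orientations are given as a unit quaternion [w, x, y, z].
In Python, from plant import manip, vision, job gives the robot as it stands.
- The arm moves only by the tool servo_tool, never from a script. Its arguments are lists of equal length, an entry for each row: "twist": the turn, a rotation vector about the world's x, y, z in rad, a list of three; "xyz": the shift along the world's x, y, z in cm, a list of three; "fingers": the opening, from 0 (shut) to 1 (fully open). In form: {"twist": [[wx, wy, wz], ...], "xyz": [[x, y, z], ...], "fingers": [fingers, ...]}. A call has 1 to 8 rows; each row shifts and turns the commanded pose from where the row before left it; what a row does not reach is not made up. A row lasts 1/8 s, in which the tool goes at most 62.5 mm and 10.7 degrees, less where a joint would pass 70% of its speed; a pose out of reach is approached as far as the arm can. A call with a gripper value outside its range is refused whole. The fingers move at their own pace and stop on an object; the grip force is fixed at half the most. Time passes only in rows, so rows that do not move let the fingers close. It gives the time, the measured TCP pose, the force and the opening at its end, in the units of the state.
- manip.state(): the state, without advancing time (a new reading comes with each control period).
- vision.grab_frame(name): name is "scene" or "top" or "wrist"; returns the picture (400x640x3 uint8, red, green, blue); there is no depth.
- vision.get_calibration(name): a dict with "camera_matrix" (3x3 intrinsics, pixels), "k1" (the pictures are not rectified: a ray, as slopes to the right and down, at radius r is drawn at 1 + k1 r^2 times it, then the intrinsics apply), "origin" and "orientation" of the camera in the world; the wrist camera has in their place "mount" (4x4, takes a point from camera to tool coordinates, whose origin is the TCP and whose axes are the tool frame's). Camera axes: x right, y up, looking along -z (the intrinsics and any distortion apply to the point x, -y, -z); pixel columns grow to the right and rows downward; lengths in m; the calibration is good to about 2 mm. A picture is of the moment at which its call begins: read the wrist's pose just before it. get_calibration takes no time and is no camera call.
- job.job_done(): hands the job in, once; it reports no verdict.
Trained networks look in the newest picture that a camera, given by its name, has taken for a name from the list of things; names that differ only in an ending like _2 or _b are one class to them, and where a whole thing is asked for, a point or a joint stands for the part that bears it (a point fixed in the world has none). Each returns a list of dicts, best first, with "score" (0 to 1); they miss things now and then, are a little off and sometimes report something else, mostly with a low value. They report only what shows in the picture. A call takes as long as a camera call. They do not tell look-alikes from the thing itself.
- vision.spot_in(camera, label): "extent" ([centre column, centre row, width, height] in pixels, round what is visible of it).
The state is a dict: "time": time; "joint_pos": joint angles; "joint_vel": joint speeds; "joint_efforts": joint torques, N m; "tool_pos": TCP position; "tool_rot": TCP orientation; "contact_force": force on the tool from outside, world axes, zero at the start; "ft_torque": the same for the moment, N m; "gripper_width": opening from 0.0 (shut) to 1.0 (fully open).
Only numpy, scipy, OpenCV 4.12 (cv2) and the standard library are available. Lean on these libraries where they do the work, as an engineer would, in place of code of your own. Each camera call takes 0.05 s, during which the arm holds its last target.

### The job

Set up the copper relief panel for nailing: first take the hammer off it and lay it in the empty wide bay of the wooden tool tray, then push the panel along the setting-out board, away from you, until the edge beside the relief lies on the scribed line over its whole length. Then hold it there with the hexagonal steel bar: turn the bar over until its leather face is underneath and lay it lengthwise in the middle of the plain copper strip along the panel's near edge, never letting bare steel rest on the copper. Leave the jar, tin, pencil, square, tape and steel block where they are.

Things in the scene. Friction and masses are not known exactly. Their poses are not given: they have to be found in the camera images.
- line (a point): Midpoint of the scribed dark line (3 mm wide, 300 mm long, flush, no stop) on top of the setting-out board: flat tan fibreboard fixed to the bench, 320 x 300 mm, 18 mm thick. The line runs along y; x points square to it, away from the robot, the way the panel is pushed; z up. The board ends 60 mm beyond the line and 260 mm before it.
- panel_mid (a point): Centre (half-way up) of the loose copper panel: copper sheet on a dark backing, 130 mm along x, 200 mm along y, 12 mm thick, 0.45 kg, lying on the board short of the line. The raised leafy relief, 1 mm high, is on the +x half; the -x half is plain. Its +x edge goes to the line. z up. It stops sliding when the push stops.
- edge_left (a point): Left end (+y corner) of the panel's relief-side edge (+x edge), at the panel's underside.
- edge_right (a point): Right end (-y corner) of the same edge, at the underside.
- strip (a point): Centre of the plain copper strip along the panel's near (-x) edge, on the copper surface: 33 mm in from that edge. Axes as the panel's. The strip is 65 mm wide and 200 mm long; small nail heads sit near its two outer corners.
- hammer_grip (a point): Point to grip on the axis of the hammer's handle, 13 mm above what it lies on. x runs along the handle to the steel head, z up. Handle 16 mm thick here, swelling to 25 mm; its butt is 125 mm off at -x. Head centred 42 mm off at +x: 24 mm along x, 26 mm high, from 47 mm at -y to 45 mm at +y. Ends 60 mm off at +x. 0.36 kg, head-heavy. Starts on the panel, head left.
- bay (a point): Centre of the floor of the empty wide bay of the wooden tool tray (fixed to the bench). Inside, the bay is 224 mm along x and 113 mm along y; floor 6 mm above the bench, walls to 35 mm above the bench. The tray's narrow bay of punches lies along its +y side.
- bar_mid (a point): Centre of the loose weight: solid steel hexagon bar, 100 mm long (x axis), 34 mm across flats, 39 across corners, faces 19.6 mm wide, 0.78 kg. z comes square out of its one leather face (leather 2.5 mm thick). Starts on the bench on a bare face, centre 17 mm up (19.5 on the leather), leather on an upper sloping face: two faces' roll towards the leather's side puts it underneath.
- jar: Bystander: jar of brass nails, 64 mm across and 75 mm tall, on the bench at the board's far right, origin at its foot.
- tin: Bystander: small round tin, 48 mm across and 22 mm tall, on the far left corner of the board beyond the line, origin at its foot.
- pencil: Bystander: flat carpenter's pencil, 110 mm long, 12 mm wide, 6 mm high, on the board beyond the line, origin at its underside.
- square: Bystander: steel try square lying on the bench on the robot's left, stock 100 mm, blade 120 mm, 16 mm high, origin under the middle of the stock.
- dapping_block: Bystander: 60 mm steel cube with round hollows, on the bench at the board's far left, origin at its foot.
- tape: Bystander: roll of paper tape lying flat, 80 mm across, 24 mm high, on the bench on the robot's right, origin at its underside.
Things that resemble listed ones, but are neither listed nor needed, are in the scene too. What is shaped like the part that bears panel_mid but purple is not meant. Leave any green look-alike of the part that bears hammer_grip alone.

How it is judged:
By the outcome, as a careful person would: the job done as asked, in the order asked, and still so for the second after the job is handed in, with the robot touching nothing.
It also fails if it takes over 72 s, if anything falls off the work surface, if the arm or the gripper's body presses on something with over 40 N, if the wrist force passes 120 N, or if a joint passes its speed limit or range.

## Working session

There is one attempt and no reset: what is moved stays moved. The work goes in short steps, Python scripts to look and compute and a tool call to move; the robot and the scene stay as the last step left them, time stands still between calls to the robot, and variables do not carry over. Pictures are saved under pics/ and viewed, and the job is handed in when it is done.

Besides the shell and the picture viewer there is one more tool, called in YAML: its name, and indented under it one key for each argument. servo_tool: Moves the arm, as the interface text tells. Its arguments: {"type":"object","properties":{"twist":{"type":"array","items":{"type":"array","items":{"type":"number"}}},"xyz":{"type":"array","items":{"type":"array","items":{"type":"number"}}},"fingers":{"type":"array","items":{"type":"number"}}},"required":["twist","xyz","fingers"]}

```bash
mkdir -p pics; ls; cat > h.py <<'E'
import numpy as np, cv2, json
from plant import manip, vision, job
from scipy.spatial.transform import Rotation as R
def q2R(q): return R.from_quat([q[1],q[2],q[3],q[0]]).as_matrix()
def cam(name,st=None):
    c=vision.get_calibration(name); K=np.array(c["camera_matrix"]); k1=c["k1"]
    if name=="wrist":
        st=st or manip.state(); M=np.array(c["mount"]); Rt=q2R(st["tool_rot"])
        Rc=Rt@M[:3,:3]; o=Rt@M[:3,3]+np.array(st["tool_pos"])
    else:
        o=np.array(c["origin"]); q=np.array(c["orientation"]); Rc=q if q.shape==(3,3) else q2R(q)
    return K,k1,Rc,o
def ray(C,px):
    K,k1,Rc,o=C; d=np.linalg.solve(K,[px[0],px[1],1.]); d=d[:2]; u=d.copy()
    for _ in range(30): u=d/(1+k1*(u@u))
    return o,Rc@np.array([u[0],-u[1],-1.])
def onz(C,px,z):
    o,d=ray(C,px); return o+d*(z-o[2])/d[2]
def proj(C,p):
    K,k1,Rc,o=C; v=Rc.T@(np.array(p)-o); u=np.array([v[0],-v[1]])/-v[2]; u=u*(1+k1*(u@u))
    return (K@np.array([u[0],u[1],1]))[:2]
def grab(name,fn,crop=None,scale=1):
    im=vision.grab_frame(name); cv2.imwrite(f'pics/{fn}_raw.png',im[:,:,::-1])
    v=im[:,:,::-1]
    if crop: v=v[crop[1]:crop[3],crop[0]:crop[2]]
    if scale!=1: v=cv2.resize(v,None,fx=scale,fy=scale,interpolation=cv2.INTER_CUBIC)
    cv2.imwrite(f'pics/{fn}.png',v); return im
E
python3 - <<'E'
from h import *
grab('top','top0'); 
for l in ['panel_mid','hammer_grip','bay','bar_mid','jar','tin','pencil','square','dapping_block','tape','line','strip','edge_left','edge_right']:
    print(l,[(np.round(d['extent']).tolist(),round(d['score'],2)) for d in vision.spot_in('top',l)])
grab('scene','sc0')
print(vision.get_calibration('top'),vision.get_calibration('scene'),vision.get_calibration('wrist'))
print(manip.state())
E
```

```text
pics
panel_mid [([445.0, 270.0, 53.0, 64.0], 0.86), ([327.0, 189.0, 62.0, 48.0], 0.62)]
hammer_grip [([318.0, 179.0, 24.0, 50.0], 0.98), ([205.0, 275.0, 26.0, 47.0], 0.9), ([327.0, 189.0, 60.0, 44.0], 0.45)]
bay [([217.0, 198.0, 56.0, 71.0], 0.6)]
bar_mid [([422.0, 204.0, 31.0, 12.0], 0.55)]
jar [([397.0, 155.0, 19.0, 19.0], 0.54)]
tin [([301.0, 150.0, 13.0, 15.0], 0.55)]
pencil [([343.0, 154.0, 26.0, 4.0], 0.49)]
square [([262.0, 266.0, 37.0, 28.0], 0.61)]
dapping_block [([241.0, 152.0, 17.0, 26.0], 0.7)]
tape [([386.0, 263.0, 22.0, 17.0], 0.75)]
line [([325.0, 192.0, 89.0, 98.0], 0.71), ([422.0, 204.0, 27.0, 12.0], 0.27)]
strip [([445.0, 271.0, 56.0, 62.0], 0.78), ([328.0, 187.0, 60.0, 47.0], 0.64)]
edge_left [([446.0, 266.0, 55.0, 63.0], 0.93), ([329.0, 190.0, 57.0, 49.0], 0.77)]
edge_right [([444.0, 269.0, 59.0, 62.0], 0.89), ([325.0, 190.0, 62.0, 47.0], 0.58)]
{'camera_matrix': array([[391.00370667,   0.        , 318.53815159],
       [  0.        , 391.00370667, 207.42632963],
       [  0.        ,   0.        ,   1.        ]]), 'k1': -0.06556951335482075, 'origin': array([ 0.3
[... 978 characters left out ...]
.00000000e+00]])}
{'time': 0.8, 'joint_pos': array([-1.45803333e+00,  5.26938728e-02,  1.61289357e+00,  1.10778490e-05,
        1.47600170e+00, -1.18994337e-01]), 'joint_vel': array([-0.00078023, -0.00169822, -0.00056865, -0.00093947, -0.00150208,
        0.00067846]), 'joint_efforts': array([-2.00713446e-03, -3.93648183e+01, -3.70445859e+01, -2.72479656e-04,
        3.03427651e-04,  7.04598705e-06]), 'tool_pos': array([ 0.14356056, -0.60827251,  0.19901122]), 'tool_rot': array([ 0.55445995,  0.4388392 ,  0.55445267, -0.43883546]), 'contact_force': array([-0.13813026,  0.34107469,  0.62290293]), 'ft_torque': array([ 0.01403025, -0.02266688,  0.04195177]), 'gripper_width': 1.0023324106296534}
```

View pics/top0.png

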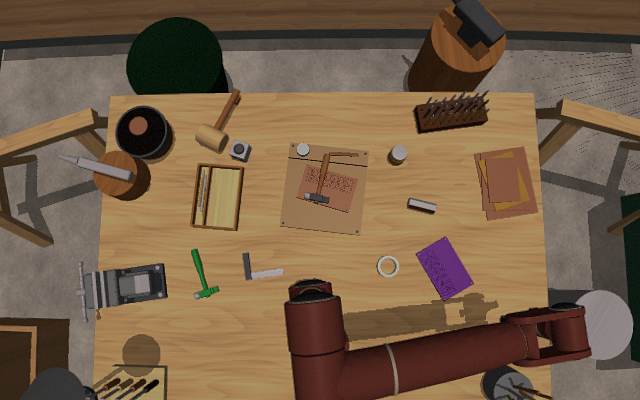

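View pics/sc0.png

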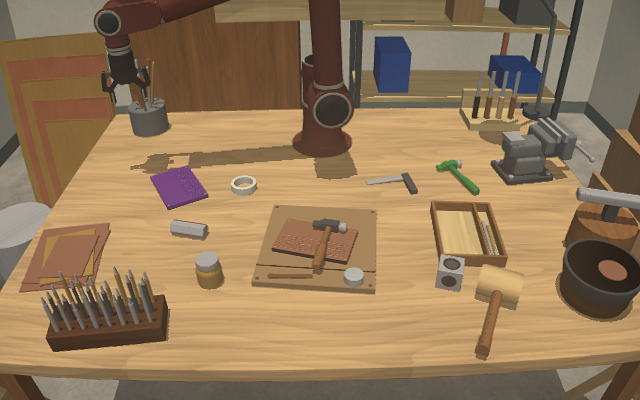

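```bash
python3 - <<'E'
import cv2
im=cv2.imread('pics/top0_raw.png')
cv2.imwrite('pics/top0c.png',cv2.resize(im[130:250,260:460],None,fx=4,fy=4,interpolation=cv2.INTER_CUBIC))
E
```

```text
(no output)
```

View pics/top0c.png

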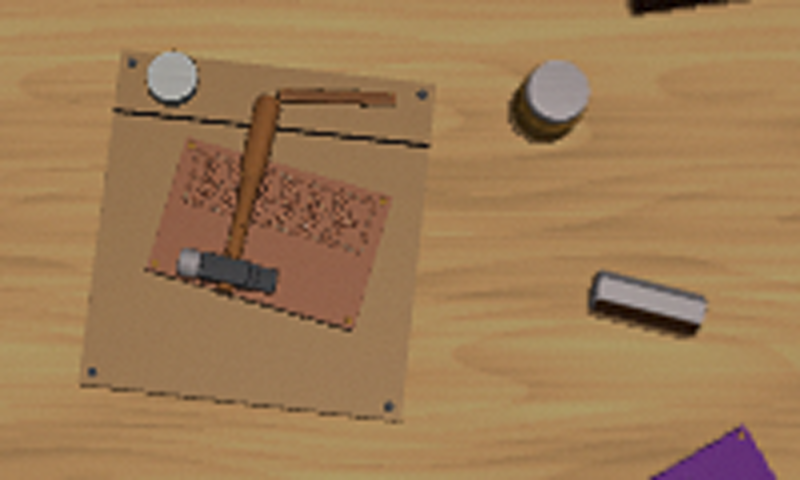

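The real hammer (wood and steel, top 318,179) is on the copper panel (327,189). Look-alikes are the green hammer (205,275), the purple panel (445,270), the mallet (212,135) and the loose sheets (505,183). The bar is at (422,204), with a dark side towards the robot, and the empty wide bay is at (223,198).

```bash
python3 - <<'E'
from h import *
C=cam('top')
c4=lambda u,v:(260+u/4-.0,130+v/4)
def P(n,px,z): 
    p=onz(C,px,z); print(n,np.round(p*1000,0)); return p
a=P('line L',c4(114,110),.018); b=P('line R',c4(428,146),.018); print('line dir',np.degrees(np.arctan2(*(a-b)[[0,1]])),np.linalg.norm(a-b))
a=P('panel FL',c4(187,138),.030);b=P('panel FR',c4(391,198),.030);print('edge ang',np.degrees(np.arctan2(*(a-b)[[0,1]])),np.linalg.norm(a-b))
P('panel NL',c4(147,269),.030);P('panel NR',c4(352,329),.030)
P('ham butt',c4(267,97),.043);P('ham head handle',c4(234,255),.043);P('headL',c4(178,263),.045);P('headR',c4(276,283),.045)
P('bar L',c4(600,285),.034);P('bar R',c4(704,305),.034)
E
python3 - <<'E'
import cv2
im=cv2.imread('pics/top0_raw.png')
cv2.imwrite('pics/top0d.png',cv2.resize(im[155:235,185:265],None,fx=7,fy=7,interpolation=cv2.INTER_CUBIC))
im=cv2.imread('pics/sc0_raw.png')
cv2.imwrite('pics/sc0d.png',cv2.resize(im[190:300,150:400],None,fx=3.2,fy=3.2,interpolation=cv2.INTER_CUBIC))
E
```

```text
line L [694. 115.  18.]
line R [ 659. -180.   18.]
line dir 6.900832469172721 0.2978697920237445
panel FL [664.  46.  30.]
panel FR [ 607. -144.   30.]
edge ang 16.88195422026611 0.19807854047125978
panel NL [541.  82.  30.]
panel NR [ 485. -107.   30.]
ham butt [700. -29.  43.]
ham head handle [551.   1.  43.]
headL [544.  53.  45.]
headR [525. -37.  45.]
bar L [ 524. -335.   34.]
bar R [ 506. -430.   34.]
```

View pics/top0d.png

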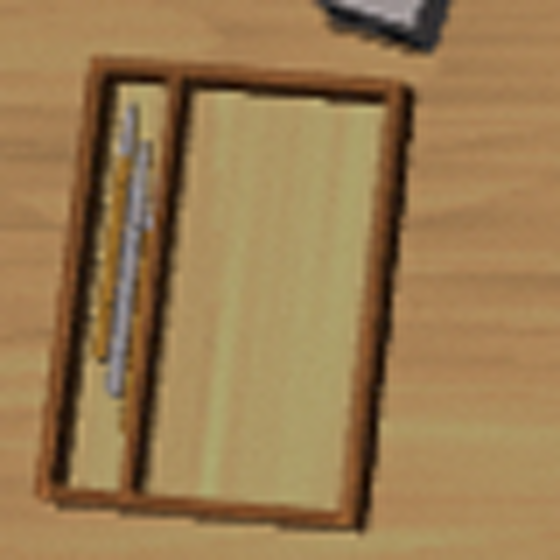

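View pics/sc0d.png

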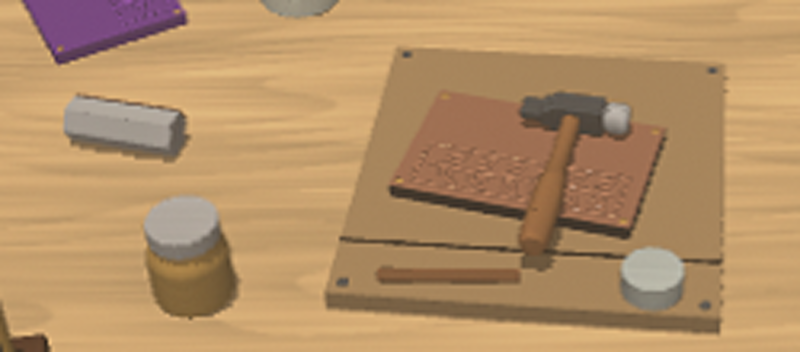

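```bash
cat >> h.py <<'E'
def Rdown(jaw_ang_deg):
    "tool x down, tool z (jaw) at world angle"
    a=np.radians(jaw_ang_deg); z=np.array([np.cos(a),np.sin(a),0]); x=np.array([0,0,-1.]); y=np.cross(z,x); return np.stack([x,y,z],1)
def go(Rt,p,n=None):
    st=manip.state(); R0=q2R(st['tool_rot']); rv=R.from_matrix(Rt@R0.T).as_rotvec(); d=(np.array(p)-st['tool_pos'])*100
    n0=max(np.linalg.norm(d)/6.25,np.degrees(np.linalg.norm(rv))/10.7); n=n or int(np.ceil(n0+.3))
    print('need',np.round(n0,2),'n',n,'total rv',np.round(rv,4),'d',np.round(d,3),'| per row tw',np.round(rv/n,4),'xyz',np.round(d/n,3))
E
python3 - <<'E'
from h import *
st=manip.state(); print(np.round(q2R(st['tool_rot']),3))
for s in (78.6,-101.4): go(Rdown(s),[.578,-.002,.25])
E
```

```text
[[ 0.     0.973  0.23 ]
 [-0.     0.23  -0.973]
 [-1.     0.     0.   ]]
need 14.52 n 15 total rv [-0.      0.      2.7109] d [43.444 60.627  5.099] | per row tw [-0.      0.      0.1807] xyz [2.896 4.042 0.34 ]
need 11.96 n 13 total rv [ 0.      0.     -0.4307] d [43.444 60.627  5.099] | per row tw [ 0.      0.     -0.0331] xyz [3.342 4.664 0.392]
```

servo_tool:
  twist:
    - [0, 0, -0.033]
    - [0, 0, -0.033]
    - [0, 0, -0.033]
    - [0, 0, -0.033]
    - [0, 0, -0.033]
    - [0, 0, -0.033]
    - [0, 0, -0.033]
  xyz:
    - [3.34, 4.66, 0.4]
    - [3.34, 4.66, 0.4]
    - [3.34, 4.66, 0.4]
    - [3.34, 4.66, 0.4]
    - [3.34, 4.66, 0.4]
    - [3.34, 4.66, 0.4]
    - [3.34, 4.66, 0.4]
  fingers: [0.5, 0.5, 0.5, 0.5, 0.5, 0.5, 0.5]

```text
time: 1.68
tool_pos: [0.3782, -0.2805, 0.2275]
tool_rot: [0.5, 0.5, 0.499, -0.5]
contact_force: [-0.3, 0.7, 0.1]
gripper_width: 0.502
```

servo_tool:
  twist:
    - [0, 0, -0.033]
    - [0, 0, -0.033]
    - [0, 0, -0.033]
    - [0, 0, -0.033]
    - [0, 0, -0.033]
    - [0, 0, -0.033]
    - [0, 0, 0]
  xyz:
    - [3.34, 4.66, 0.4]
    - [3.34, 4.66, 0.4]
    - [3.34, 4.66, 0.4]
    - [3.34, 4.66, 0.4]
    - [3.34, 4.66, 0.4]
    - [3.34, 4.66, 0.4]
    - [0, 0, 0]
  fingers: [0.5, 0.5, 0.5, 0.5, 0.5, 0.5, 0.5]

```text
time: 2.55
tool_pos: [0.5791, 0.0005, 0.251]
tool_rot: [0.45, 0.546, 0.45, -0.546]
contact_force: [-0.4, -0.1, 0.2]
gripper_width: 0.495
```

```bash
python3 - <<'E'
from h import *
grab('wrist','w1'); st=manip.state(); print(st['time'],st['tool_pos'],st['joint_pos'].round(2),st['gripper_width'])
for l in ['hammer_grip','panel_mid']:
    print(l,[(np.round(d['extent']).tolist(),round(d['score'],2)) for d in vision.spot_in('wrist',l)])
E
```

```text
2.6 [ 0.57826136 -0.00105436  0.25086789] [-0.13 -0.08  1.66 -0.    1.56  1.63] 0.4962444722786066
hammer_grip [([313.0, 148.0, 69.0, 139.0], 0.68)]
panel_mid [([336.0, 167.0, 149.0, 103.0], 0.96), ([592.0, 285.0, 92.0, 126.0], 0.81)]
```

View pics/w1.png

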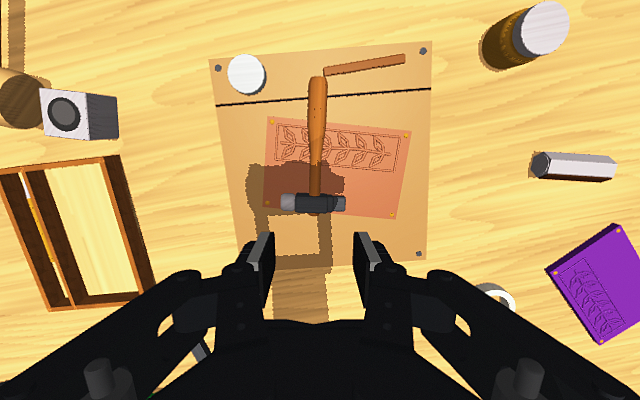

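```bash
python3 - <<'E'
from h import *
im=cv2.imread('pics/w1_raw.png')
cv2.imwrite('pics/w1c.png',cv2.resize(im[60:270,200:440],None,fx=3.3,fy=2.8,interpolation=cv2.INTER_CUBIC)[:590])
C=cam('wrist')
for n,px,z in [('butt',(318,78),.043),('junction',(315,193),.043),('headL',(281,202),.05),('headR',(346,204),.05),('lineL',(216,105),.018),('lineR',(431,88),.018),('FL',(269,117),.03),('FR',(410,133),.03),('NR',(391,217),.03),('NL',(264,204),.03)]:
    print(n,np.round(onz(C,px,z)*1000,1))
cv2.imwrite('pics/w1d.png',cv2.resize(im[120:200,510:640],None,fx=6,fy=6,interpolation=cv2.INTER_CUBIC))
E
```

```text
butt [696.1 -33.1  43. ]
junction [548.5   0.   43. ]
headL [546.8  48.9  50. ]
headR [526.1 -39.8  50. ]
lineL [693.3 111.9  18. ]
lineR [ 657.1 -184.1   18. ]
FL [662.4  41.4  30. ]
FR [ 603.6 -145.1   30. ]
NR [ 486.8 -103.8   30. ]
NL [543.6  77.8  30. ]
```

View pics/w1c.png

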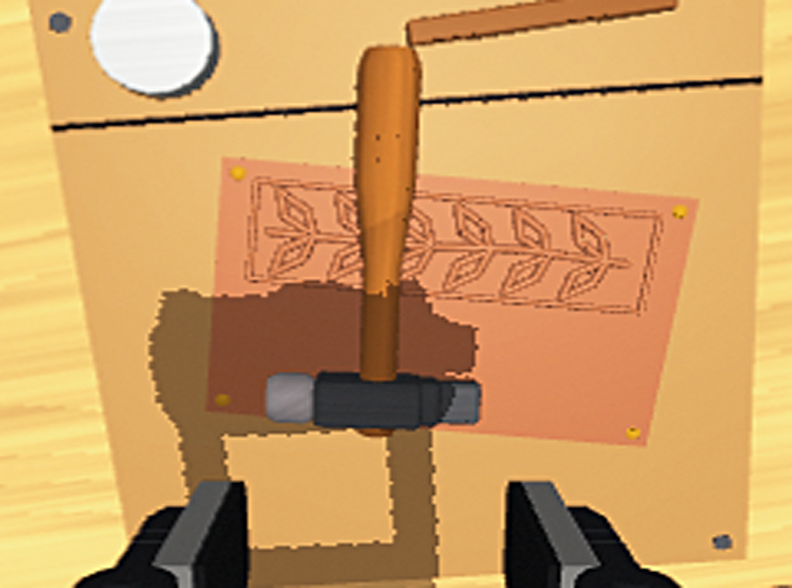

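View pics/w1d.png

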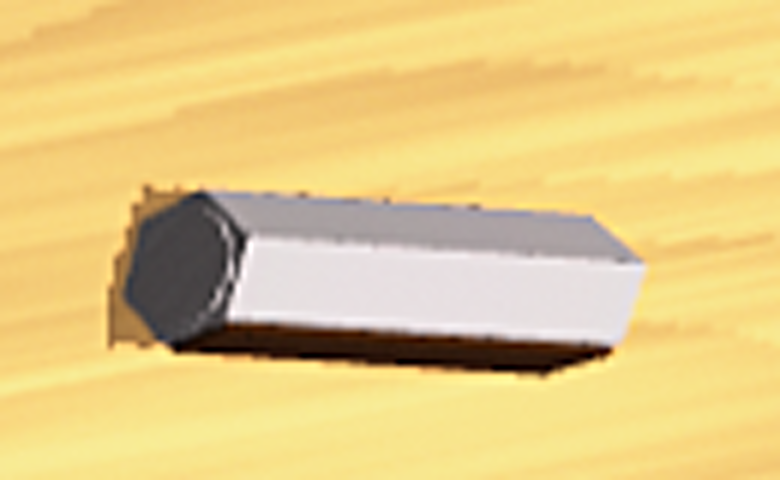

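servo_tool:
  twist:
    - [0, 0, -0.025]
    - [0, 0, 0]
    - [0, 0, 0]
    - [0, 0, 0]
    - [0, 0, 0]
    - [0, 0, 0]
  xyz:
    - [-0.1, -0.4, -4]
    - [0, 0, -5]
    - [0, 0, -5]
    - [0, 0, -4]
    - [0, 0, -2]
    - [0, 0, -1.6]
  fingers: [0.5, 0.5, 0.5, 0.5, 0.5, 0.5]

```text
time: 3.45
tool_pos: [0.577, -0.0073, 0.035]
tool_rot: [0.441, 0.553, 0.441, -0.552]
contact_force: [-0.5, -0.2, -0.0]
gripper_width: 0.501
```

servo_tool:
  twist:
    - [0, 0, 0]
    - [0, 0, 0]
    - [0, 0, 0]
    - [0, 0, 0]
  xyz:
    - [0, 0, 0]
    - [0, 0, 0]
    - [0, 0, 0]
    - [0, 0, 0]
  fingers: [0.05, 0.05, 0.05, 0.05]

```text
time: 3.95
tool_pos: [0.5775, -0.0065, 0.036]
tool_rot: [0.442, 0.553, 0.441, -0.552]
contact_force: [-0.6, 0.3, -0.8]
gripper_width: 0.044
```

```bash
python3 - <<'E'
from h import *
grab('wrist','w2'); st=manip.state(); print(st['time'],st['tool_pos'],st['contact_force'],st['gripper_width'])
E
```

```text
4.0 [ 0.57725426 -0.00643779  0.03570869] [0.64321463 0.28765366 0.31149233] 0.052664039768377274
```

View pics/w2.png

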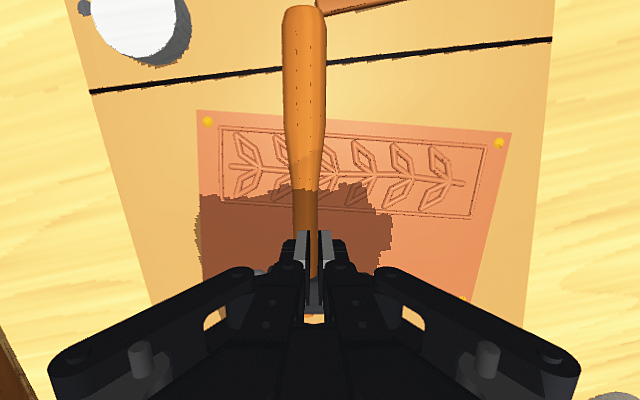

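```bash
python3 - <<'E'
from h import *
im=cv2.imread('pics/w2_raw.png')
cv2.imwrite('pics/w2c.png',cv2.resize(im[180:340,220:420],None,fx=4,fy=3.7,interpolation=cv2.INTER_CUBIC))
im=grab('scene','s2',(220,180,420,300),4)
E
```

```text
(no output)
```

View pics/w2c.png

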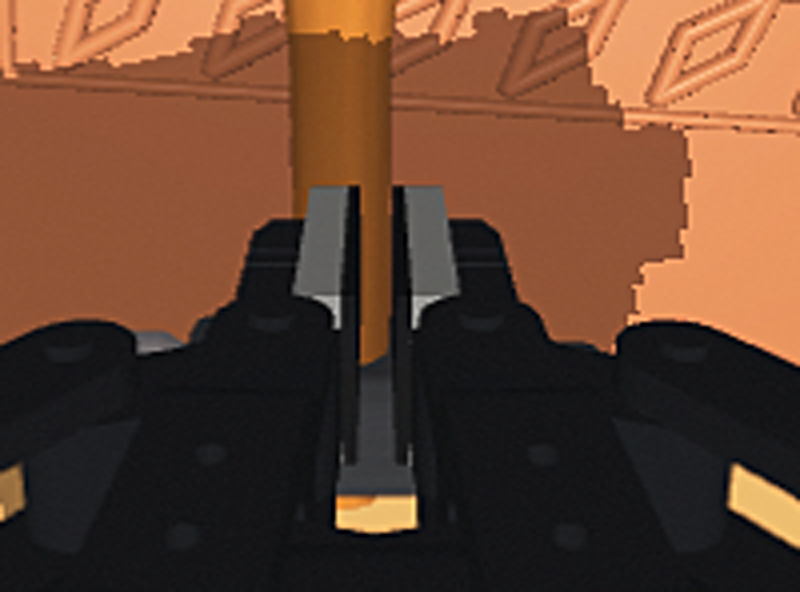

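View pics/s2.png

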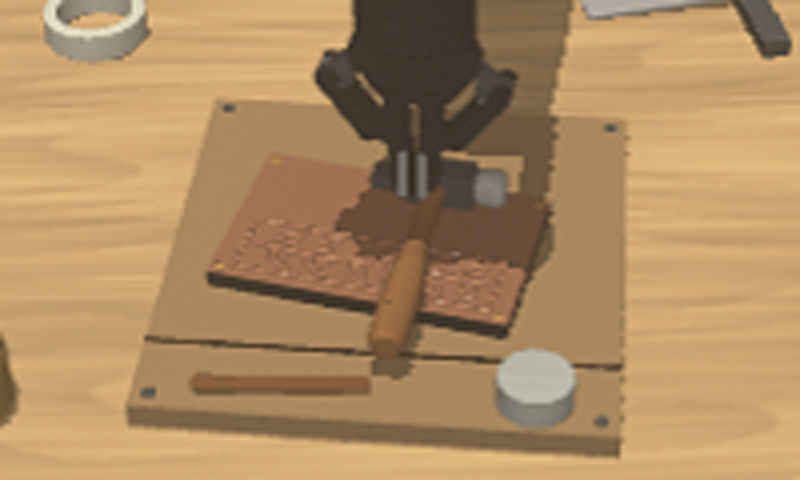

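```bash
python3 - <<'E'
from h import *
C=cam('scene'); st=manip.state(); print(st['tool_pos'],st['joint_pos'])
for z in (.0357,.05,.06): print(z,proj(C,[.577,-.0065,z]))
W=cam('wrist'); 
for z in (.0357,.05,.06): print(z,proj(W,[.577,-.0065,z]))
for n,px,z in [('lineL',(90,92),.018),('lineR',(551,40),.018),('FL',(197,111),.03),('FR',(511,134),.03)]: print(n,np.round(onz(W,px,z)*1000,1))
E
```

```text
[ 0.57708829 -0.00643709  0.03550566] [-1.40082030e-01  9.67400015e-02  1.85406223e+00  5.29550153e-06
  1.18997264e+00  1.65276624e+00]
0.0357 [322.41649255 237.62342019]
0.05 [322.39342822 233.39335918]
0.06 [322.37711797 230.4023359 ]
0.0357 [312.06092032 225.96679022]
0.05 [311.89969976 234.16239721]
0.06 [311.77070785 240.72080043]
lineL [693.5 116.8  18. ]
lineR [ 658.6 -179.    18. ]
FL [664.5  46.9  30. ]
FR [ 607.6 -143.1   30. ]
```

```bash
python3 - <<'E'
from h import *
W=cam('wrist'); S=cam('scene'); st=manip.state(); Rt=q2R(st['tool_rot']);p=np.array(st['tool_pos'])
for d in (0,.005,.01,.015,.02,.025,.03,.04):
    q=p+Rt@np.array([-d,.011,.002]); q2=p+Rt@np.array([-d,.011,.008]); print(d,proj(W,q).round(1),proj(W,q2).round(1),proj(S,q).round(1))
# hammer handle predicted
for z in (.051,.043): print(proj(W,[.60,-.011,z]))
E
```

```text
0 [315. 210.] [324.1 210. ] [320.9 240.2]
0.005 [315.  212.3] [324.4 212.4] [320.8 238.8]
0.01 [315.  214.8] [324.7 214.8] [320.8 237.3]
0.015 [315.  217.4] [325.  217.4] [320.8 235.8]
0.02 [315.1 220.2] [325.3 220.2] [320.8 234.3]
0.025 [315.1 223.1] [325.6 223.1] [320.8 232.8]
0.03 [315.1 226.2] [326.  226.2] [320.8 231.3]
0.04 [315.2 233.1] [326.8 233.1] [320.8 228.2]
[310.6966945  197.84782633]
[310.84774118 194.53809312]
```

servo_tool:
  twist:
    - [0, 0, 0]
    - [0, 0, 0]
    - [0, 0, 0]
  xyz:
    - [0, 0, 0]
    - [0, 0, 0]
    - [0, 0, 0]
  fingers: [0.5, 0.5, 0.5]

```text
time: 4.42
tool_pos: [0.5767, -0.0065, 0.035]
tool_rot: [-0.441, -0.552, -0.441, 0.552]
contact_force: [-0.0, 0.1, -0.1]
gripper_width: 0.498
```

```bash
python3 - <<'E'
from h import *
grab('wrist','w3',(170,130,450,340),2.8); grab('scene','s3',(270,180,370,260),7)
E
```

```text
(no output)
```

View pics/w3.png

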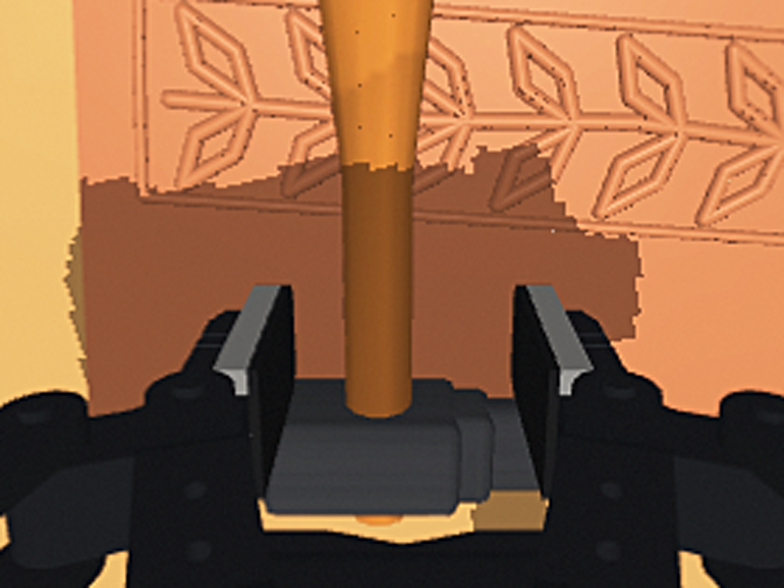

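View pics/s3.png

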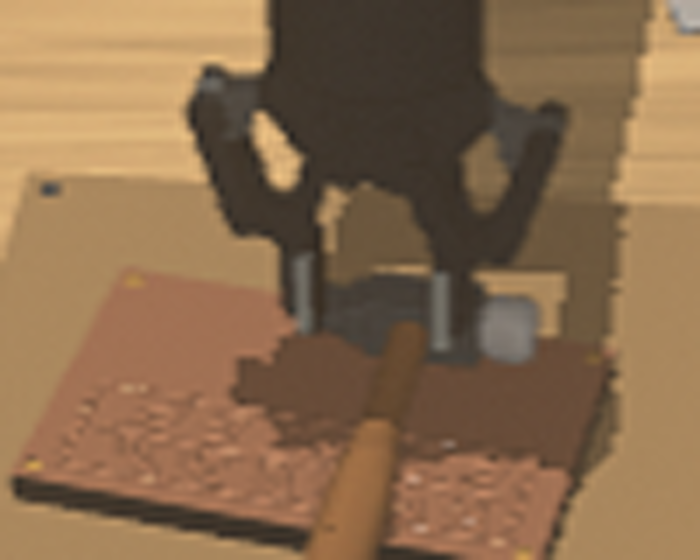

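servo_tool:
  twist:
    - [0, 0, 0]
    - [0, 0, 0]
    - [0, 0, 0]
  xyz:
    - [0, 0, -1]
    - [0, 0, -1]
    - [0, 0, 0]
  fingers: [0.5, 0.5, 0.5]

```text
time: 4.9
tool_pos: [0.5753, -0.0063, 0.0131]
tool_rot: [-0.441, -0.552, -0.442, 0.553]
contact_force: [0.5, -0.1, 0.0]
gripper_width: 0.5
```

```bash
python3 - <<'E'
from h import *
grab('wrist','w4',(170,130,450,340),2.8); grab('scene','s4',(270,180,370,260),7); print(manip.state()['tool_pos'],manip.state()['contact_force'])
E
```

```text
[ 0.57647759 -0.00644796  0.01452931] [ 0.19165319 -0.08779862  0.51287948]
```

View pics/w4.png

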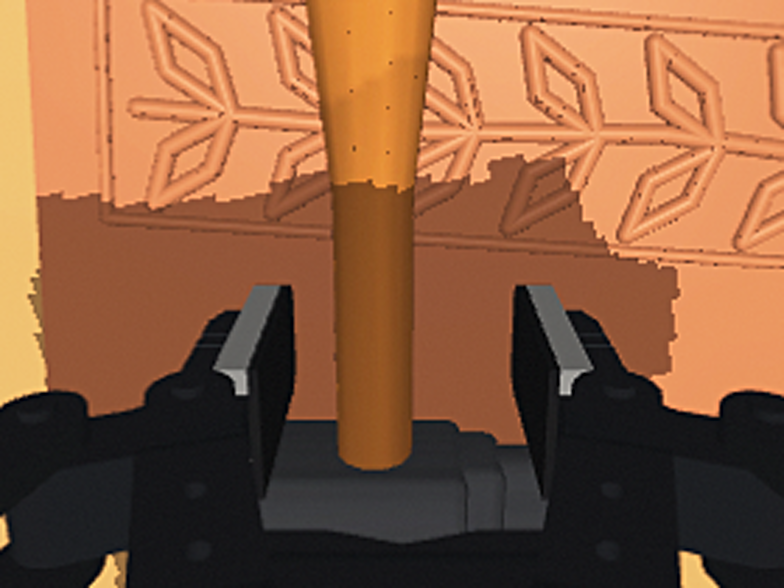

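View pics/s4.png

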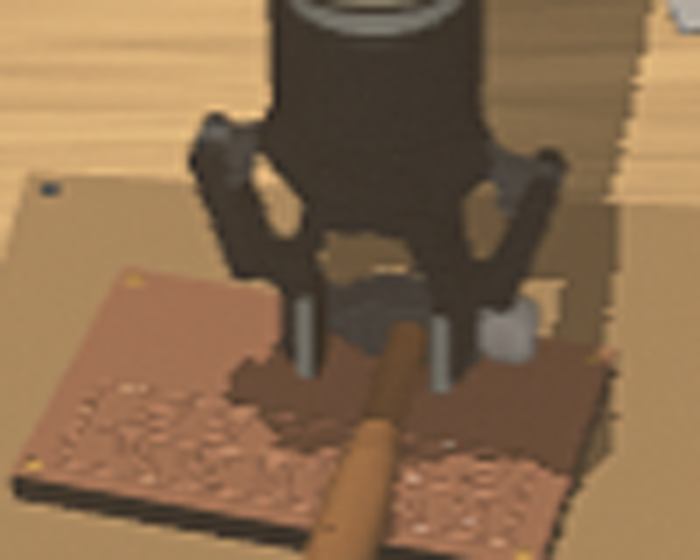

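```bash
python3 - <<'E'
from h import *
W=cam('wrist'); 
g=lambda u,v:(170+u/2.8,130+v/2.8)
for px in [(374,400),(374,200),(372,60)]: print(onz(W,g(*px),.043)*1000)
st=manip.state();print(st['tool_pos'],np.round(q2R(st['tool_rot']),3))
g1=lambda u,v:(200+u/3.3,60+v/2.8)
import json
# w1 camera unknown now; use nominal pose
E
```

```text
[559.32570462   2.26952675  43.        ]
[601.64814267  -7.70169053  43.        ]
[628.0068175  -13.52305216  43.        ]
[ 0.57647759 -0.00644796  0.01452931] [[-0.001  0.975 -0.22 ]
 [ 0.    -0.22  -0.975]
 [-1.    -0.001  0.   ]]
```

servo_tool:
  twist:
    - [0, 0, 0]
    - [0, 0, 0]
    - [0, 0, 0]
  xyz:
    - [0.1, 0.45, -0.5]
    - [0, 0, -0.5]
    - [0, 0, 0]
  fingers: [0.5, 0.5, 0.5]

```text
time: 5.38
tool_pos: [0.5773, -0.0018, 0.0043]
tool_rot: [-0.441, -0.552, -0.442, 0.553]
contact_force: [-0.4, -0.7, 0.0]
gripper_width: 0.5
```

servo_tool:
  twist:
    - [0, 0, 0]
    - [0, 0, 0]
  xyz:
    - [0, 0, -0.4]
    - [0, 0, 0]
  fingers: [0.5, 0.5]

```text
time: 5.62
tool_pos: [0.5775, -0.002, 0.0006]
tool_rot: [-0.441, -0.552, -0.442, 0.553]
contact_force: [0.2, 0.4, 0.0]
gripper_width: 0.503
```

```bash
python3 - <<'E'
from h import *
grab('wrist','w5',(170,130,450,340),2.8); grab('scene','s5',(270,180,370,260),7); print(manip.state()['tool_pos'],manip.state()['contact_force'])
E
```

```text
[ 0.57775901 -0.00203291  0.00096737] [ 0.68597264 -0.37916767  0.18213643]
```

View pics/w5.png

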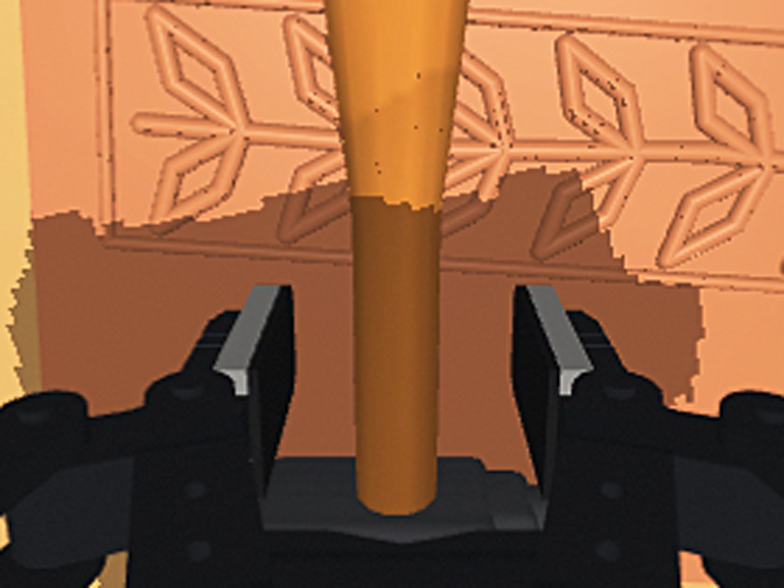

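View pics/s5.png

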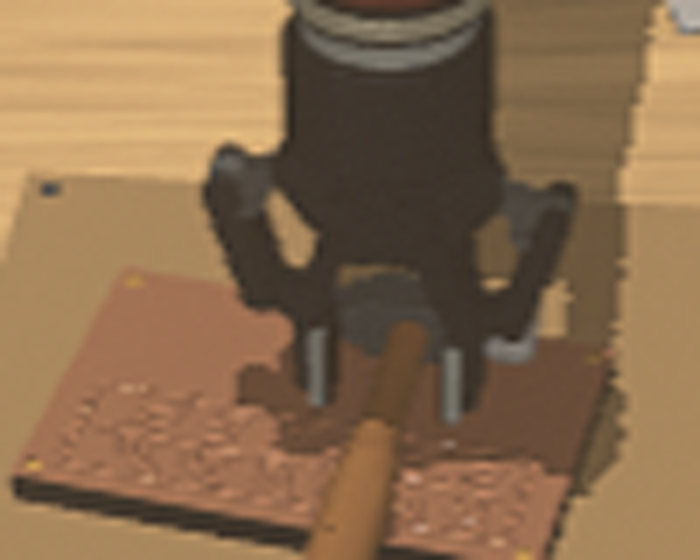

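servo_tool:
  twist:
    - [0, 0, 0]
    - [0, 0, 0]
  xyz:
    - [0, 0, -0.5]
    - [0, 0, 0]
  fingers: [0.5, 0.5]

```text
time: 5.98
tool_pos: [0.5779, -0.002, -0.0041]
tool_rot: [0.441, 0.552, 0.441, -0.552]
contact_force: [0.0, 0.4, -0.3]
gripper_width: 0.501
```

servo_tool:
  twist:
    - [0, 0, 0]
    - [0, 0, 0]
  xyz:
    - [0, 0, -0.4]
    - [0, 0, 0]
  fingers: [0.5, 0.5]

```text
time: 6.22
tool_pos: [0.5779, -0.002, -0.0042]
tool_rot: [-0.441, -0.552, -0.442, 0.553]
contact_force: [-13.3, 1.1, 23.4]
gripper_width: 0.502
```

```bash
python3 - <<'E'
from h import *
grab('wrist','w6',(170,130,450,340),2.8); grab('scene','s6',(270,180,370,260),7); print(manip.state()['tool_pos'],manip.state()['contact_force'])
E
```

```text
[ 0.57785662 -0.00196791 -0.00423611] [-11.60006672   1.24504285  23.00007589]
```

View pics/w6.png

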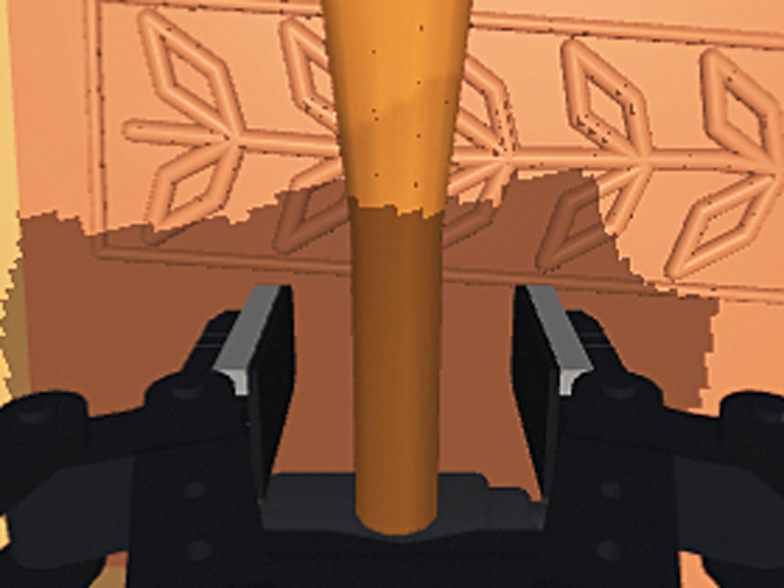

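View pics/s6.png

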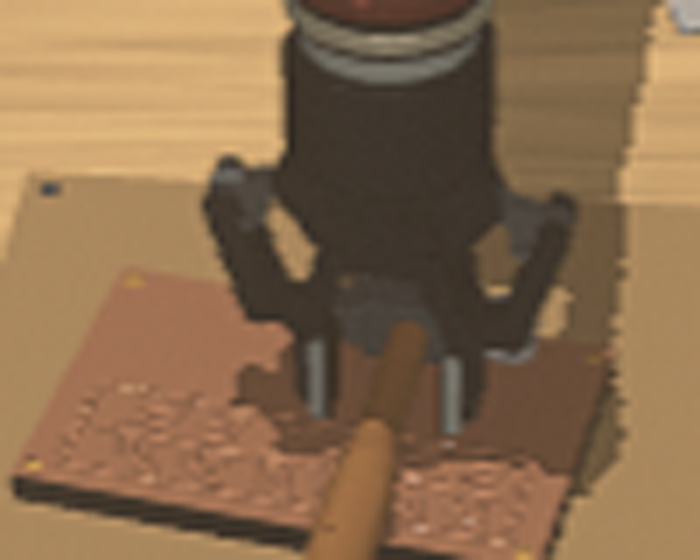

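servo_tool:
  twist:
    - [0, 0, 0]
    - [0, 0, 0]
  xyz:
    - [0.0, 0, 0.55]
    - [0, 0, 0]
  fingers: [0.5, 0.5]

```text
time: 6.58
tool_pos: [0.578, -0.0019, -0.0023]
tool_rot: [0.442, 0.553, 0.441, -0.552]
contact_force: [-0.1, -0.1, -1.3]
gripper_width: 0.501
```

servo_tool:
  twist:
    - [0, 0, 0]
    - [0, 0, 0]
    - [0, 0, 0]
    - [0, 0, 0]
  xyz:
    - [0, 0, 0]
    - [0, 0, 0]
    - [0, 0, 0]
    - [0, 0, 0]
  fingers: [0.05, 0.05, 0.05, 0.05]

```text
time: 7.08
tool_pos: [0.5786, -0.002, -0.0018]
tool_rot: [0.442, 0.553, 0.441, -0.552]
contact_force: [0.3, 1.2, 5.5]
gripper_width: 0.157
```

```bash
python3 - <<'E'
from h import *
grab('wrist','w7',(170,130,450,340),2.8); grab('scene','s7',(270,180,370,260),7); print(manip.state()['tool_pos'],manip.state()['contact_force'],manip.state()['gripper_width'])
E
```

```text
[ 0.57863029 -0.00202668 -0.00177542] [-0.49241335 -0.04857921  5.90674563] 0.16066223345645175
```

View pics/w7.png

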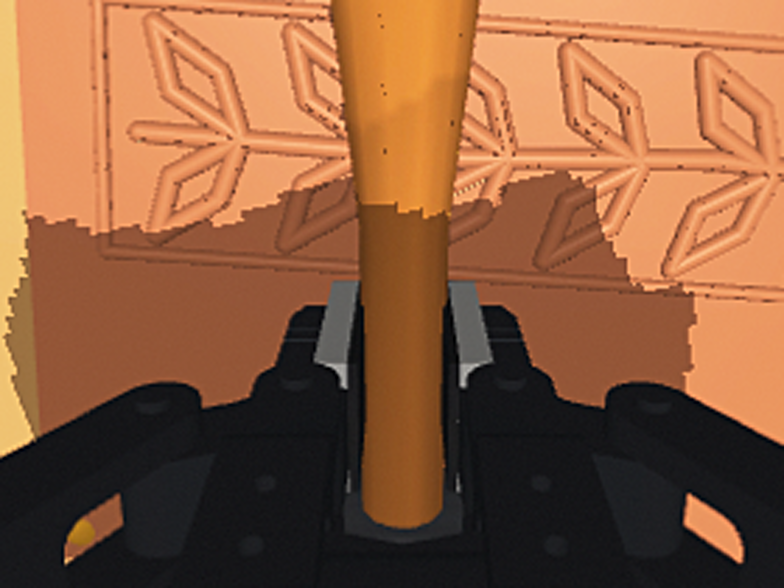

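View pics/s7.png

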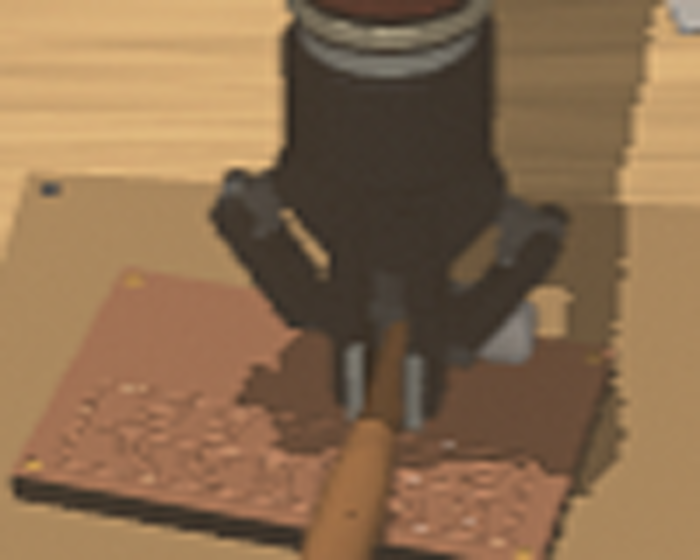

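servo_tool:
  twist:
    - [0, 0, 0]
    - [0, 0, 0]
    - [0, 0, 0]
    - [0, 0, 0]
  xyz:
    - [0, 0, 0.4]
    - [0, 0, 0.6]
    - [0, 0, 1]
    - [0, 0, 0]
  fingers: [0.05, 0.05, 0.05, 0.05]

```text
time: 7.68
tool_pos: [0.5786, -0.002, 0.0187]
tool_rot: [0.442, 0.553, 0.441, -0.552]
contact_force: [0.2, 0.0, -3.7]
gripper_width: 0.162
```

```bash
python3 - <<'E'
from h import *
grab('wrist','w8'); grab('scene','s8',(250,150,390,260),5); print(manip.state()['tool_pos'],manip.state()['contact_force'],manip.state()['ft_torque'],manip.state()['gripper_width'])
E
```

```text
[ 0.57787589 -0.00198368  0.01771151] [-0.32147891  0.31497521 -3.36789272] [-0.05341967 -0.08785248 -0.00861026] 0.15920488179293563
```

View pics/w8.png

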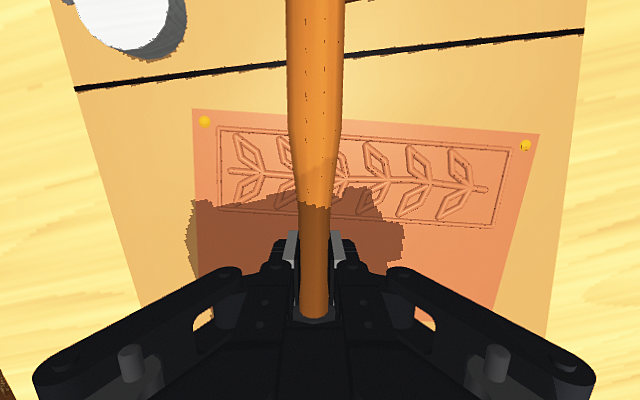

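View pics/s8.png

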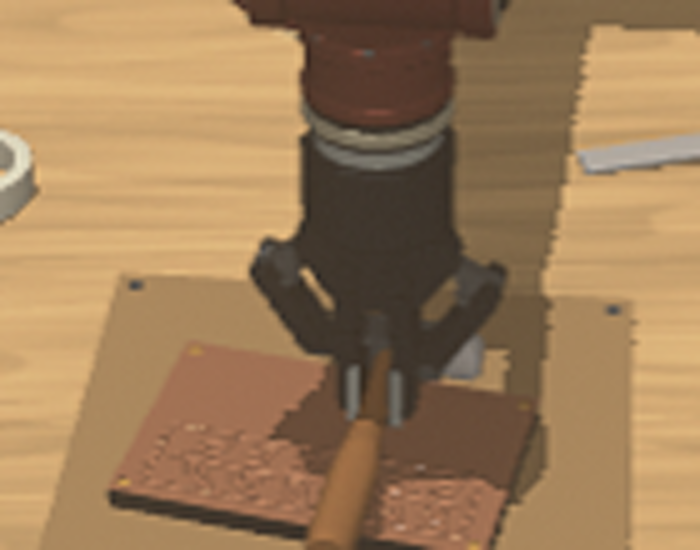

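```bash
python3 - <<'E'
from h import *
C=cam('top'); g=lambda u,v:(185+u/7,155+v/7)
P=[onz(C,g(*p),.035) for p in [(187,88),(388,98),(345,513),(143,492)]]
for p in P: print(np.round(p*1000))
print(np.mean(P,0)); print(np.linalg.norm(P[0]-P[1]),np.linalg.norm(P[1]-P[2]),np.degrees(np.arctan2((P[0]-P[3])[1],(P[0]-P[3])[0])),np.degrees(np.arctan2((P[1]-P[2])[1],(P[1]-P[2])[0])))
E
```

```text
[653. 403.  35.]
[647. 294.  35.]
[425. 311.  35.]
[436. 418.  35.]
[0.54062819 0.35629322 0.035     ]
0.1092386116989533 0.22246121520892437 -4.195718392334549 -4.405976445482866
```

servo_tool:
  twist:
    - [0, 0, 0]
    - [0, 0, 0]
    - [0, 0, 0.024]
    - [0, 0, 0.024]
    - [0, 0, 0.024]
    - [0, 0, 0.025]
    - [0, 0, 0.025]
    - [0, 0, 0.025]
  xyz:
    - [0, 0, 4]
    - [0, 0, 4]
    - [-1.15, 5.0, 2]
    - [-1.15, 6.1, 0]
    - [-1.15, 6.1, 0]
    - [-1.15, 6.1, 0]
    - [-1.15, 6.1, 0]
    - [-1.15, 6.1, 0]
  fingers: [0.05, 0.05, 0.05, 0.05, 0.05, 0.05, 0.05, 0.05]

```text
time: 8.78
tool_pos: [0.5079, 0.3547, 0.1171]
tool_rot: [-0.481, -0.518, -0.481, 0.518]
contact_force: [1.5, 0.7, -4.3]
gripper_width: 0.156
```

servo_tool:
  twist:
    - [0, 0, 0]
    - [0, 0, 0]
  xyz:
    - [0, 0.4, 0]
    - [0, 0, 0]
  fingers: [0.05, 0.05]

```text
time: 9.02
tool_pos: [0.5083, 0.357, 0.1168]
tool_rot: [-0.481, -0.518, -0.481, 0.519]
contact_force: [0.3, 0.0, -3.0]
gripper_width: 0.158
```

```bash
python3 - <<'E'
from h import *
grab('wrist','w9'); st=manip.state(); print(st['time'],st['tool_pos'],manip.state()['contact_force'],manip.state()['gripper_width']); go(Rdown(-94.3),[.509,.3575,.12])
E
```

```text
9.075 [0.50866825 0.35624037 0.11693641] [-0.74398994 -0.10437506 -3.22740791] 0.1600480247932439
need 0.05 n 1 total rv [ 0.001  -0.0007  0.0005] d [0.033 0.126 0.306] | per row tw [ 0.001  -0.0007  0.0005] xyz [0.033 0.126 0.306]
```

View pics/w9.png

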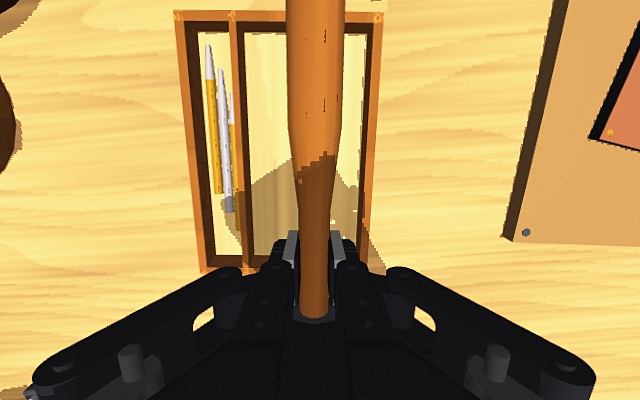

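```bash
python3 - <<'E'
from h import *
W=cam('wrist')
for px,z in [((236,22),.035),((372,22),.035),((361,240),.035),((248,240),.035),((244,36),.006),((364,36),.006)]: print(px,np.round(onz(W,px,z)*1000,1))
E
```

```text
(236, 22) [659.5 407.6  35. ]
(372, 22) [651.1 296.4  35. ]
(361, 240) [459.1 311.6  35. ]
(248, 240) [467.5 423.7  35. ]
(244, 36) [657.1 408.4   6. ]
(364, 36) [648.7 298.    6. ]
```

servo_tool:
  twist:
    - [0, 0, 0]
    - [0, 0, 0]
    - [0, 0, 0]
    - [0, 0, 0]
    - [0, 0, 0]
    - [0, 0, 0]
  xyz:
    - [0.2, 0.4, -3]
    - [0, 0, -4]
    - [0, 0, -3]
    - [0, 0, -2]
    - [0, 0, -1]
    - [0, 0, 0]
  fingers: [0.05, 0.05, 0.05, 0.05, 0.05, 0.05]

```text
time: 9.82
tool_pos: [0.511, 0.3606, -0.0125]
tool_rot: [-0.481, -0.518, -0.481, 0.519]
contact_force: [-0.2, 0.6, -2.9]
gripper_width: 0.163
```

```bash
python3 - <<'E'
from h import *
grab('wrist','w10'); grab('scene','s10',(400,160,540,270),5); st=manip.state(); print(st['time'],st['tool_pos'],manip.state()['contact_force'],manip.state()['gripper_width'])
E
```

```text
9.925 [ 0.51191546  0.3614865  -0.01104108] [ 0.27901554 -0.29679424 -3.26775337] 0.1591738547192255
```

View pics/w10.png

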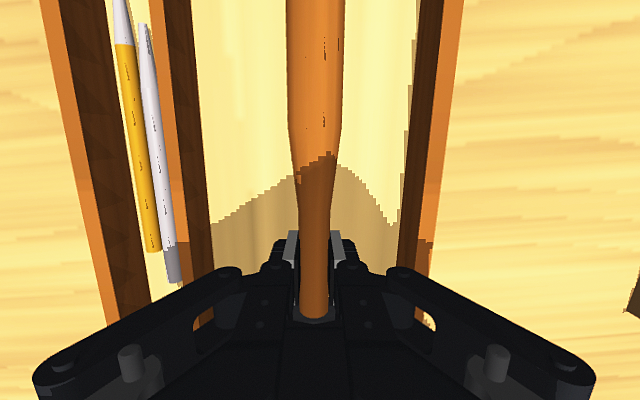

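View pics/s10.png

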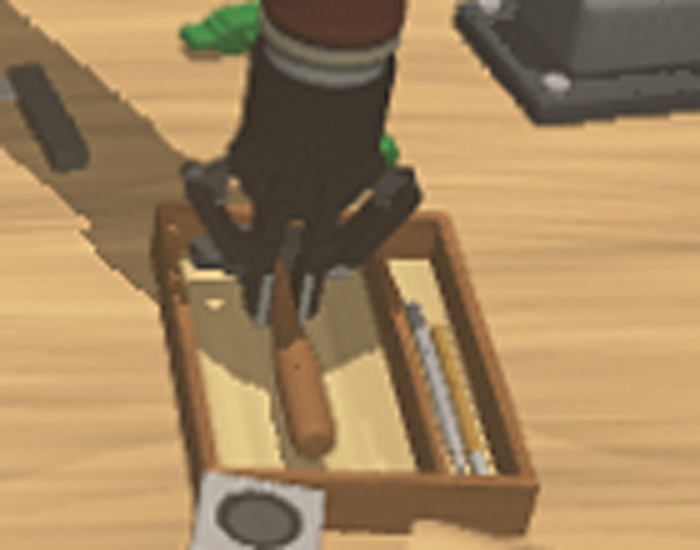

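servo_tool:
  twist:
    - [0, 0, 0]
    - [0, 0, 0]
    - [0, 0, 0]
    - [0, 0, 0]
  xyz:
    - [0, 0.5, -0.4]
    - [0, 0, -0.4]
    - [0, 0, -0.3]
    - [0, 0, 0]
  fingers: [0.05, 0.05, 0.05, 0.05]

```text
time: 10.42
tool_pos: [0.5104, 0.3658, -0.024]
tool_rot: [-0.481, -0.518, -0.481, 0.519]
contact_force: [-0.0, -1.1, -3.7]
gripper_width: 0.161
```

servo_tool:
  twist:
    - [0, 0, 0]
    - [0, 0, 0]
  xyz:
    - [0, 0, -0.3]
    - [0, 0, 0]
  fingers: [0.05, 0.05]

```text
time: 10.68
tool_pos: [0.5112, 0.3662, -0.0258]
tool_rot: [0.481, 0.519, 0.481, -0.518]
contact_force: [-1.0, -0.1, 0.6]
gripper_width: 0.16
```

servo_tool:
  twist:
    - [0, 0, 0]
    - [0, 0, 0]
    - [0, 0, 0]
    - [0, 0, 0]
    - [0, 0, 0]
    - [0, 0, 0]
  xyz:
    - [0, 0, 0]
    - [0, 0, 0]
    - [0, 0, 1]
    - [0, 0, 3]
    - [0, 0, 5]
    - [0, 0, 5]
  fingers: [0.4, 0.4, 0.4, 0.4, 0.4, 0.4]

```text
time: 11.42
tool_pos: [0.5107, 0.366, 0.1155]
tool_rot: [0.481, 0.519, 0.481, -0.518]
contact_force: [0.6, 0.0, 0.8]
gripper_width: 0.398
```

```bash
python3 - <<'E'
from h import *
grab('wrist','w11'); st=manip.state(); print(st['time'],st['tool_pos'],st['contact_force'],st['gripper_width'])
E
```

```text
11.475 [0.51501943 0.36847177 0.12477862] [2.19766474 1.91184509 5.03239284] 0.40052225594921026
```

View pics/w11.png

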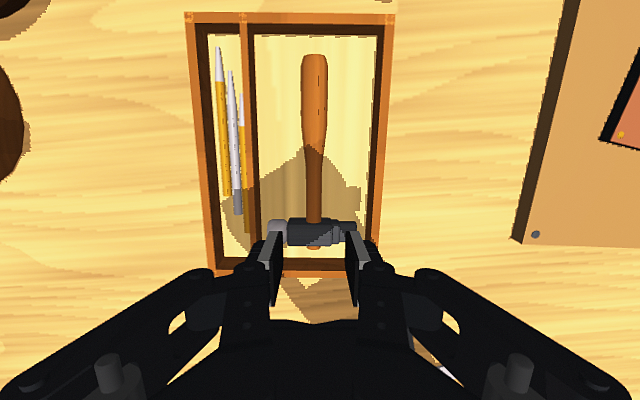

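servo_tool:
  twist:
    - [0, 0, -0.006]
    - [0, 0, -0.006]
    - [0, 0, -0.006]
    - [0, 0, -0.006]
    - [0, 0, -0.006]
    - [0, 0, -0.007]
    - [0, 0, -0.007]
    - [0, 0, 0]
  xyz:
    - [-0.7, -5.5, 0]
    - [-0.7, -5.5, 0]
    - [-0.7, -5.5, 0]
    - [-0.6, -5.5, 0]
    - [-0.6, -5.5, -1]
    - [-0.6, -5.4, -2]
    - [-0.6, -5.4, -2.5]
    - [0, 0, 0]
  fingers: [1, 1, 1, 1, 1, 1, 1, 1]

```text
time: 12.48
tool_pos: [0.464, -0.0196, 0.057]
tool_rot: [-0.467, -0.53, -0.469, 0.531]
contact_force: [-0.1, 0.1, 0.3]
gripper_width: 1.001
```

```bash
python3 - <<'E'
from h import *
grab('wrist','w12'); st=manip.state(); print(st['time'],st['tool_pos'],st['contact_force'],st['gripper_width'],st['joint_pos'].round(2)); go(Rdown(-96.8),[.466,-.017,.06])
E
```

```text
12.525 [ 0.46521792 -0.01816517  0.05819866] [0.68278714 0.30536668 0.40129377] 1.0040720821069071 [-0.2  -0.21  2.1   0.    1.25  1.49]
need 0.04 n 1 total rv [-0.0005 -0.0007  0.0041] d [0.078 0.117 0.18 ] | per row tw [-0.0005 -0.0007  0.0041] xyz [0.078 0.117 0.18 ]
```

View pics/w12.png

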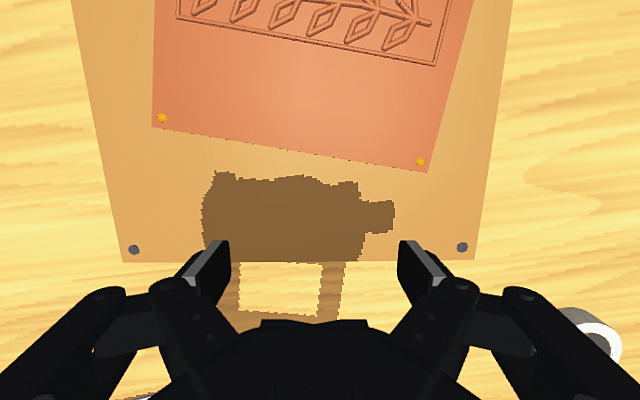

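servo_tool:
  twist:
    - [0, 0, 0]
    - [0, 0, 0]
    - [0, 0, 0]
    - [0, 0, 0]
  xyz:
    - [0, 0, -3]
    - [0, 0, -3]
    - [0, 0, -1.7]
    - [0, 0, 0]
  fingers: [1, 1, 1, 1]

```text
time: 13.02
tool_pos: [0.4652, -0.0161, -0.0191]
tool_rot: [-0.469, -0.528, -0.47, 0.529]
contact_force: [0.1, 0.2, 1.0]
gripper_width: 1.001
```

servo_tool:
  twist:
    - [0, 0, 0]
    - [0, 0, 0]
  xyz:
    - [0, 0, -0.3]
    - [0, 0, 0]
  fingers: [1, 1]

```text
time: 13.28
tool_pos: [0.4667, -0.017, -0.0205]
tool_rot: [0.47, 0.529, 0.469, -0.528]
contact_force: [-0.0, 0.4, 0.8]
gripper_width: 1.001
```

servo_tool:
  twist:
    - [0, 0, 0]
    - [0, 0, 0]
  xyz:
    - [0, 0, -0.2]
    - [0, 0, 0]
  fingers: [1, 1]

```text
time: 13.52
tool_pos: [0.4659, -0.017, -0.0233]
tool_rot: [0.469, 0.529, 0.469, -0.529]
contact_force: [-0.6, 0.5, 0.1]
gripper_width: 1.002
```

servo_tool:
  twist:
    - [0, 0, 0]
    - [0, 0, 0]
    - [0, 0, 0]
    - [0, 0, 0]
    - [0, 0, 0]
    - [0, 0, 0]
    - [0, 0, 0]
    - [0, 0, 0]
  xyz:
    - [1, -0.12, 0]
    - [1, -0.12, 0]
    - [0.6, -0.07, 0]
    - [0.6, -0.07, 0]
    - [0.6, -0.07, 0]
    - [0.6, -0.07, 0]
    - [0.6, -0.07, 0]
    - [0, 0, 0]
  fingers: [1, 1, 1, 1, 1, 1, 1, 1]

```text
time: 14.52
tool_pos: [0.5169, -0.0229, -0.0233]
tool_rot: [0.47, 0.529, 0.469, -0.528]
contact_force: [0.1, 0.1, 0.2]
gripper_width: 1.001
```

```bash
python3 - <<'E'
from h import *
grab('wrist','w13'); st=manip.state(); print(st['time'],st['tool_pos'],st['contact_force'],st['gripper_width'],st['joint_pos'].round(2)); grab('scene','s13',(240,170,400,300),4.5)
E
```

```text
14.575 [ 0.51673139 -0.02281553 -0.02322666] [0.22723089 0.74607541 0.43302879] 0.9970808460299744 [-0.19  0.05  2.02  0.    1.07  1.5 ]
```

View pics/w13.png

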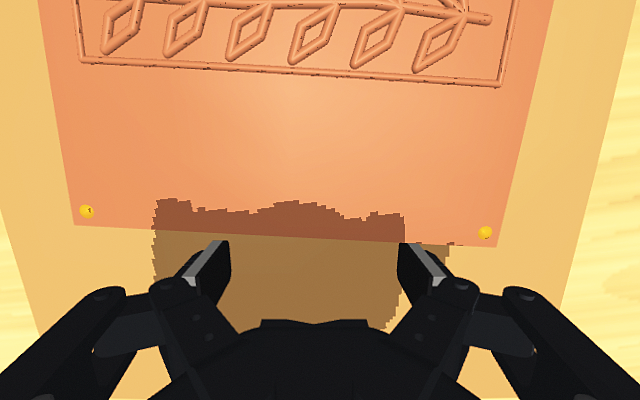

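View pics/s13.png

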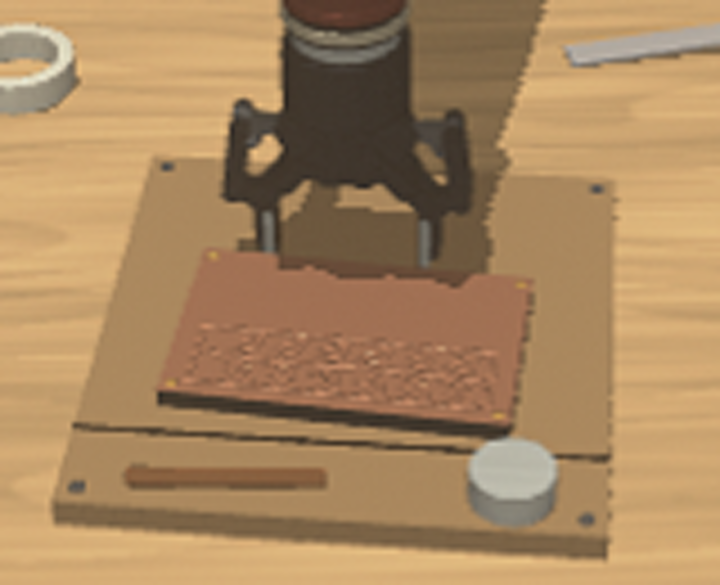

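```bash
cat >> h.py <<'E'
def uv(p): return np.array([.993*p[0]-.118*p[1], .118*p[0]+.993*p[1]])*1000
E
python3 - <<'E'
from h import *
W=cam('wrist');S=cam('scene')
for n,px in [('NL',(74,225)),('NR',(497,247))]: print(n,np.round(onz(W,px,.03)*1000,1),uv(onz(W,px,.03)))
g=lambda u,v:(240+u/4.5,170+v/4.5)
for n,px,z in [('NR',(207,249),.03),('NL',(534,281),.03),('FR',(159,395),.03),('FL',(511,427),.03),('lineR',(74,426),.018),('lineL',(608,457),.018)]: print(n,np.round(onz(S,g(*px),z)*1000,1),uv(onz(S,g(*px),z)))
print(uv(manip.state()['tool_pos']))
E
```

```text
NL [549.5  85.6  30. ] [535.5874525 149.8041941]
NR [ 515. -112.   30.] [524.58438643 -50.40577413]
NR [ 514.8 -104.6   30. ] [523.58186841 -43.14225014]
NL [551.1  91.2  30. ] [536.44489883 155.588358  ]
FR [ 646.9 -126.9   30. ] [657.38952582 -49.71958563]
FL [678.4  68.5  30. ] [665.59572808 148.02498058]
lineR [ 658.5 -174.8   18. ] [674.55547906 -95.90636374]
lineL [691.4 121.5  18. ] [672.20396372 202.2280551 ]
[515.64092366  38.30311913]
```

servo_tool:
  twist:
    - [0, 0, 0]
    - [0, 0, 0]
    - [0, 0, 0]
    - [0, 0, 0]
    - [0, 0, 0]
  xyz:
    - [0.4, -0.05, 0]
    - [0.4, -0.05, 0]
    - [0.4, -0.05, 0]
    - [0.2, -0.02, 0]
    - [0, 0, 0]
  fingers: [1, 1, 1, 1, 1]

```text
time: 15.25
tool_pos: [0.5299, -0.0245, -0.0235]
tool_rot: [0.469, 0.529, 0.469, -0.529]
contact_force: [-3.2, -1.7, 2.3]
gripper_width: 1.0
```

servo_tool:
  twist:
    - [0, 0, 0]
    - [0, 0, 0]
    - [0, 0, 0]
    - [0, 0, 0]
    - [0, 0, 0]
  xyz:
    - [-1, 0.12, 0]
    - [0, 0, 4]
    - [3, -0.4, 5]
    - [5, -0.6, 3]
    - [0, 0, 0]
  fingers: [1, 1, 1, 1, 1]

```text
time: 15.88
tool_pos: [0.6049, -0.0341, 0.1012]
tool_rot: [0.472, 0.531, 0.467, -0.527]
contact_force: [0.5, 0.0, -0.2]
gripper_width: 1.003
```

```bash
python3 - <<'E'
from h import *
grab('wrist','w14'); st=manip.state(); print(st['time'],st['tool_pos'],st['contact_force'],st['gripper_width'],st['joint_pos'].round(2))
E
```

```text
15.925 [ 0.60169945 -0.03355588  0.09829462] [-0.75905576 -0.32957931 -1.20439157] 1.0002770486495525 [-0.18  0.08  1.76  0.    1.3   1.51]
```

View pics/w14.png

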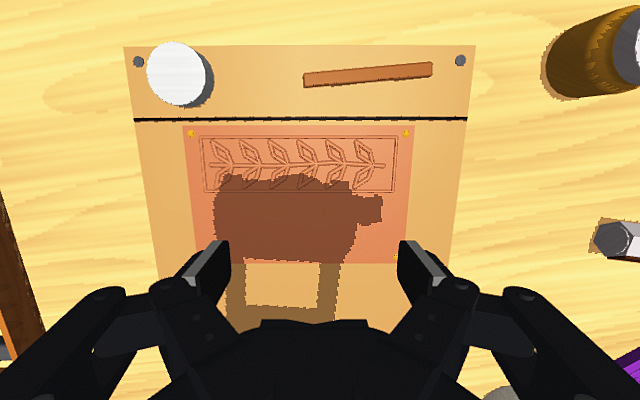

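```bash
python3 - <<'E'
from h import *
im=cv2.imread('pics/w14_raw.png')
v=np.vstack([cv2.resize(im[108:140,125:305],None,fx=4.4,fy=8,interpolation=cv2.INTER_NEAREST),cv2.resize(im[108:140,300:480],None,fx=4.4,fy=8,interpolation=cv2.INTER_NEAREST)])
cv2.imwrite('pics/w14c.png',v)
E
```

```text
(no output)
```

View pics/w14c.png

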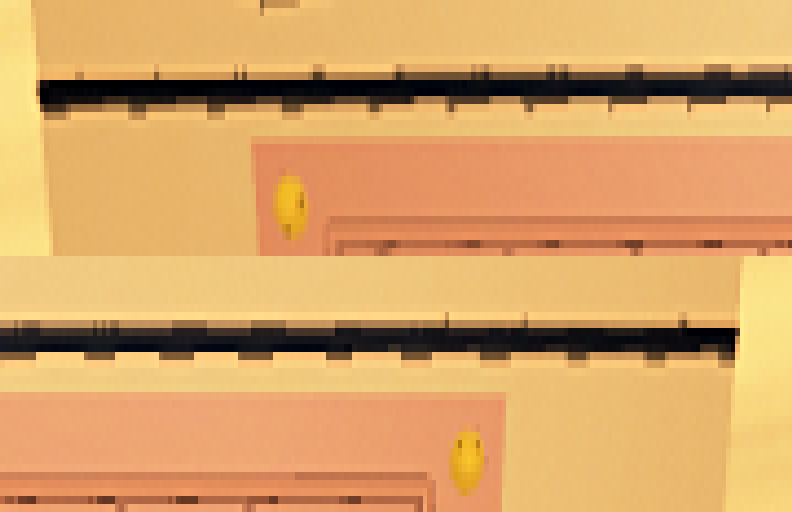

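```bash
python3 - <<'E'
from h import *
W=cam('wrist')
for c,l,e in [(182.5,119.4,125.1),(414.5,118.6,125.1)]:
    print(uv(onz(W,(c,l),.018)),uv(onz(W,(c,e),.030)))
a=onz(W,(135,119.7),.018);b=onz(W,(467,118.4),.018);print(a,b,np.degrees(np.arctan2((a-b)[0],(a-b)[1])))
E
```

```text
[671.45171302 152.83337453] [666.54371501 147.8968146 ]
[671.9301788  -52.43802903] [666.36227862 -48.74024716]
[0.68983121 0.1149095  0.018     ] [ 0.65590122 -0.17776114  0.018     ] 6.612912029338089
```

servo_tool:
  twist:
    - [0, 0, 0]
    - [0, 0, 0.003]
    - [0, 0, 0]
    - [0, 0, 0]
  xyz:
    - [-5, 0.6, -3]
    - [-3, 0.4, -5]
    - [0, 0, -4]
    - [0, 0, 0]
  fingers: [1, 1, 1, 1]

```text
time: 16.42
tool_pos: [0.5173, -0.0228, -0.0254]
tool_rot: [-0.469, -0.528, -0.471, 0.529]
contact_force: [-0.5, 0.4, 0.4]
gripper_width: 1.0
```

```bash
python3 - <<'E'
from h import *
st=manip.state(); print(st['time'],st['tool_pos'],uv(st['tool_pos']),st['contact_force'])
E
```

```text
16.425 [ 0.51725443 -0.0227897  -0.02543844] [516.32283499  38.4058499 ] [-0.49956747  0.44996749  0.37287884]
```

servo_tool:
  twist:
    - [0, 0, 0]
    - [0, 0, 0]
    - [0, 0, 0]
    - [0, 0, 0]
    - [0, 0, 0]
  xyz:
    - [0.6, -0.07, 0]
    - [0.4, -0.05, 0]
    - [0.25, -0.03, 0]
    - [0.25, -0.03, 0]
    - [0, 0, 0]
  fingers: [1, 1, 1, 1, 1]

```text
time: 17.05
tool_pos: [0.5343, -0.025, -0.0238]
tool_rot: [-0.47, -0.528, -0.471, 0.528]
contact_force: [-2.4, 1.3, 0.9]
gripper_width: 1.001
```

```bash
python3 - <<'E'
from h import *
for i in range(1):
  st=manip.state(); print(st['time'],st['tool_pos'],uv(st['tool_pos']),st['contact_force'])
E
```

```text
17.05 [ 0.53432556 -0.02503088 -0.02382303] [533.53892325  38.1947529 ] [-2.43302515  1.32646774  0.92006511]
```

servo_tool:
  twist:
    - [0, 0, 0]
    - [0, 0, 0]
    - [0, 0, 0]
    - [0, 0, 0]
    - [0, 0, 0]
  xyz:
    - [-1, 0.12, 0]
    - [0, 0, 4]
    - [3, -0.4, 5]
    - [5, -0.6, 3]
    - [0, 0, 0]
  fingers: [1, 1, 1, 1, 1]

```text
time: 17.68
tool_pos: [0.6098, -0.035, 0.1012]
tool_rot: [0.473, 0.53, 0.467, -0.526]
contact_force: [-0.2, 0.2, 0.0]
gripper_width: 1.006
```

```bash
python3 - <<'E'
from h import *
im=grab('wrist','w15')[:,:,::-1]; st=manip.state(); print(st['time'],st['tool_pos'],st['contact_force'])
v=np.vstack([cv2.resize(im[108:140,125:305],None,fx=4.4,fy=8,interpolation=cv2.INTER_NEAREST),cv2.resize(im[108:140,300:480],None,fx=4.4,fy=8,interpolation=cv2.INTER_NEAREST)])
cv2.imwrite('pics/w15c.png',v)
E
```

```text
17.725 [ 0.60660701 -0.03435026  0.09835045] [-0.54355835 -0.52669724 -0.92135972]
```

View pics/w15c.png

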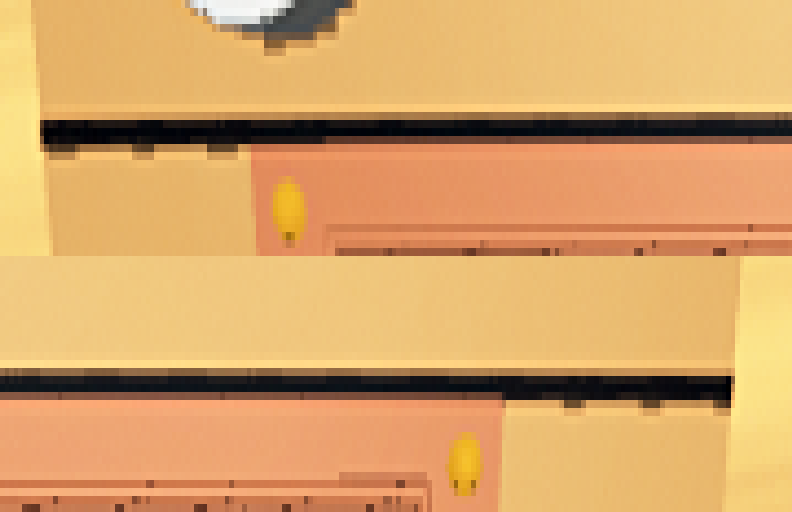

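```bash
python3 - <<'E'
from h import *
W=cam('wrist')
for c,l,e in [(182.5,124.6,125.9),(414.5,124.5,125.6)]:
    print(uv(onz(W,(c,l),.018)),uv(onz(W,(c,e),.030)))
print(W[3])
E
```

```text
[671.60200832 153.30103668] [670.51759946 147.92342751]
[672.08280973 -52.95982087] [671.14328704 -48.84969728]
[ 0.67088497 -0.04319891  0.27337222]
```

servo_tool:
  twist:
    - [0, 0, 0]
    - [0, 0, 0]
    - [0, 0, 0]
    - [0, 0, 0]
  xyz:
    - [-5, 0.6, -3]
    - [-3, 0.4, -5]
    - [0, 0, -4]
    - [0, 0, 0]
  fingers: [1, 1, 1, 1]

```text
time: 18.23
tool_pos: [0.5222, -0.0235, -0.0254]
tool_rot: [-0.469, -0.528, -0.471, 0.529]
contact_force: [0.7, 0.4, -0.1]
gripper_width: 1.0
```

servo_tool:
  twist:
    - [0, 0, 0]
    - [0, 0, 0]
    - [0, 0, 0]
    - [0, 0, 0]
    - [0, 0, 0]
  xyz:
    - [0.6, -0.07, 0]
    - [0.3, -0.04, 0]
    - [0.1, -0.01, 0]
    - [0.1, -0.01, 0]
    - [0, 0, 0]
  fingers: [1, 1, 1, 1, 1]

```text
time: 18.85
tool_pos: [0.5345, -0.0251, -0.0237]
tool_rot: [-0.469, -0.527, -0.471, 0.529]
contact_force: [-5.1, -0.6, 4.1]
gripper_width: 0.999
```

servo_tool:
  twist:
    - [0, 0, 0]
    - [0, 0, 0]
    - [0, 0, 0]
    - [0, 0, 0]
    - [0, 0, 0]
  xyz:
    - [-1, 0.12, 0]
    - [0, 0, 4]
    - [3, -0.4, 5]
    - [5, -0.6, 3]
    - [0, 0, 0]
  fingers: [1, 1, 1, 1, 1]

```text
time: 19.48
tool_pos: [0.6106, -0.035, 0.101]
tool_rot: [0.473, 0.53, 0.468, -0.526]
contact_force: [0.2, -0.1, -0.1]
gripper_width: 0.998
```

```bash
python3 - <<'E'
from h import *
im=grab('wrist','w16')[:,:,::-1]; st=manip.state(); print(st['time'],st['tool_pos'],st['contact_force'])
v=np.vstack([cv2.resize(im[108:140,125:305],None,fx=4.4,fy=8,interpolation=cv2.INTER_NEAREST),cv2.resize(im[108:140,300:480],None,fx=4.4,fy=8,interpolation=cv2.INTER_NEAREST)])
cv2.imwrite('pics/w16c.png',v)
E
```

```text
19.525 [ 0.60743936 -0.03439363  0.09810711] [-0.81100708  0.34610314  0.16986415]
```

View pics/w16c.png

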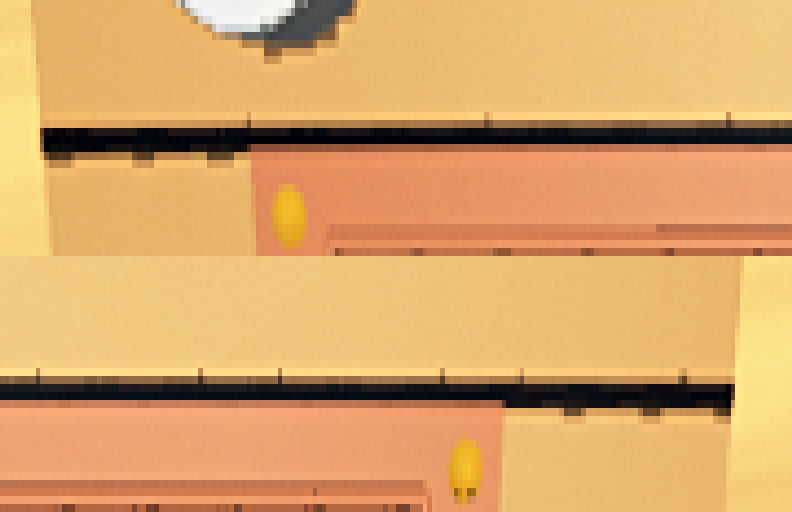

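View pics/w16.png

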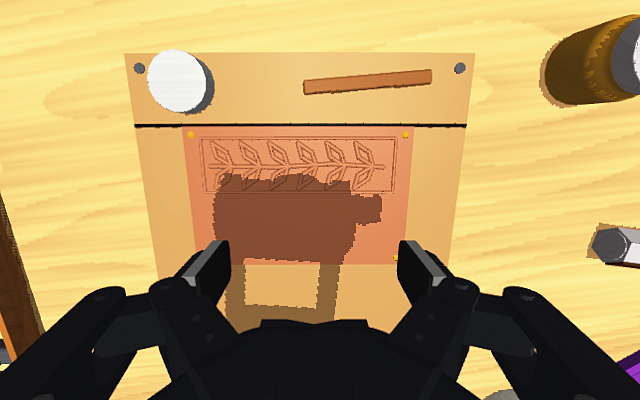

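servo_tool:
  twist:
    - [0, 0, 0.15]
    - [0, 0, 0.15]
    - [0, 0, 0.15]
    - [0, 0, 0.15]
    - [0, 0, 0.15]
  xyz:
    - [-0.9, -3.5, 1.2]
    - [-0.9, -3.5, 1.2]
    - [-0.9, -3.5, 1.2]
    - [-0.9, -3.5, 1.2]
    - [-0.9, -3.5, 1.2]
  fingers: [0.58, 0.58, 0.58, 0.58, 0.58]

```text
time: 20.15
tool_pos: [0.5583, -0.209, 0.1545]
tool_rot: [0.63, 0.318, 0.633, -0.318]
contact_force: [0.3, 0.3, -0.2]
gripper_width: 0.58
```

servo_tool:
  twist:
    - [0, 0, 0.15]
    - [0, 0, 0.15]
    - [0, 0, 0.15]
    - [0, 0, 0.15]
    - [0, 0, 0.15]
    - [0, 0, 0]
    - [0, 0, 0]
  xyz:
    - [-0.9, -3.5, 0]
    - [-0.9, -3.5, 0]
    - [-0.9, -3.5, 0]
    - [-0.9, -3.5, 0]
    - [-0.9, -3.5, 0]
    - [0, 0, 0]
    - [0, 0, 0]
  fingers: [0.58, 0.58, 0.58, 0.58, 0.58, 0.58, 0.58]

```text
time: 21.02
tool_pos: [0.5148, -0.3826, 0.1549]
tool_rot: [0.703, 0.067, 0.705, -0.066]
contact_force: [0.6, 0.5, 0.1]
gripper_width: 0.584
```

```bash
python3 - <<'E'
from h import *
im=grab('wrist','w17'); st=manip.state(); print(st['time'],st['tool_pos'],st['contact_force'],st['joint_pos'].round(2),st['gripper_width'])
E
```

```text
21.075 [ 0.51519625 -0.38250657  0.15529812] [ 0.09562626  0.4048396  -0.52524373] [-0.75  0.12  1.61  0.    1.41 -0.57] 0.5802951285006461
```

View pics/w17.png

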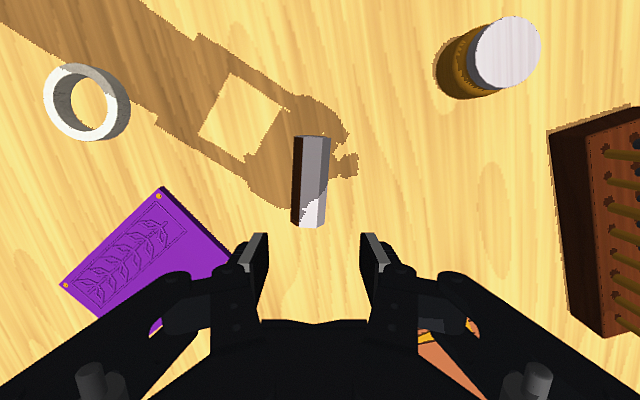

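```bash
python3 - <<'E'
import cv2
im=cv2.imread('pics/w17_raw.png')
cv2.imwrite('pics/w17c.png',cv2.resize(im[125:240,270:360],None,fx=5,fy=5,interpolation=cv2.INTER_CUBIC))
E
```

```text
(no output)
```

View pics/w17c.png

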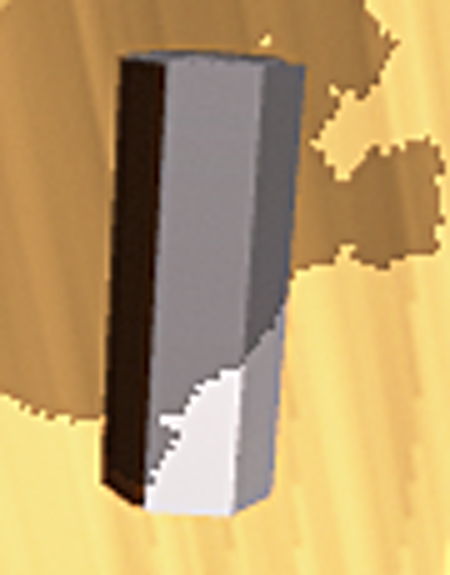

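```bash
python3 - <<'E'
from h import *
W=cam('wrist'); g=lambda u,v:(270+u/5,125+v/5)
P=[onz(W,g(*p),.034) for p in [(165,60),(267,62),(235,515),(147,508)]]
for p in P: print(np.round(p*1000,1))
c=np.mean(P,0); ax=(P[0]+P[1]-P[2]-P[3])/2; print(c*1000,np.linalg.norm(ax)*1000,np.degrees(np.arctan2(ax[1],ax[0])))
T=cam('top'); g=lambda u,v:(260+u/4,130+v/4)
P=[onz(T,g(*p),.034) for p in [(603,272),(707,294),(700,318),(597,292)]]
for p in P: print(np.round(p*1000,1))
print(np.mean(P,0)*1000)
st=manip.state(); print(q2R(st['tool_rot']).round(3), np.degrees(np.arctan2(*q2R(st['tool_rot'])[[1,0],2])))
E
```

```text
[ 513.9 -329.9   34. ]
[ 534.6 -334.2   34. ]
[ 509.8 -431.5   34. ]
[ 490.6 -426.2   34. ]
[ 512.22118575 -380.42247745   34.        ] 99.74260463439128 76.0337421880089
[ 536.5 -337.8   34. ]
[ 515.9 -433.2   34. ]
[ 493.7 -425.9   34. ]
[ 517.9 -331.7   34. ]
[ 515.99851182 -382.15911402   34.        ]
[[-0.001  0.186  0.983]
 [ 0.002  0.983 -0.186]
 [-1.     0.001 -0.002]] -10.72342878432166
```

servo_tool:
  twist:
    - [0, 0, -0.054]
    - [0.0417, 0.1695, 0]
    - [0.0417, 0.1695, 0]
    - [0.0417, 0.1695, 0]
    - [0, 0, 0]
  xyz:
    - [0, 0, 0]
    - [1.8, -0.4, -1.3]
    - [1.8, -0.4, -1.3]
    - [1.8, -0.4, -1.3]
    - [0, 0, 0]
  fingers: [0.58, 0.58, 0.58, 0.58, 0.58]

```text
time: 21.7
tool_pos: [0.5696, -0.3923, 0.1052]
tool_rot: [0.49, 0.105, 0.863, -0.056]
contact_force: [-0.1, -0.1, -2.1]
gripper_width: 0.578
```

servo_tool:
  twist:
    - [0, 0, 0]
    - [0, 0, 0]
    - [0, 0, 0]
  xyz:
    - [-2.4, 0.6, -4.3]
    - [-2.5, 0.6, -4.4]
    - [0, 0, 0]
  fingers: [0.58, 0.58, 0.58]

```text
time: 22.08
tool_pos: [0.5169, -0.381, 0.0281]
tool_rot: [0.494, 0.105, 0.861, -0.058]
contact_force: [0.5, 0.5, -0.7]
gripper_width: 0.581
```

```bash
python3 - <<'E'
from h import *
im=grab('wrist','w18'); st=manip.state(); print(st['time'],st['tool_pos'],st['contact_force'],st['joint_pos'].round(2),st['gripper_width']); print(q2R(st['tool_rot']).round(3))
grab('scene','s18',(110,170,270,280),4.5)
E
```

```text
22.125 [ 0.51962703 -0.38282947  0.03127068] [0.61710529 0.25953864 1.1354376 ] [-0.65  0.6   1.3  -0.2   1.73 -0.39] 0.5774141018319571
[[-0.486  0.239  0.84 ]
 [ 0.12   0.971 -0.206]
 [-0.865  0.001 -0.501]]
```

View pics/w18.png

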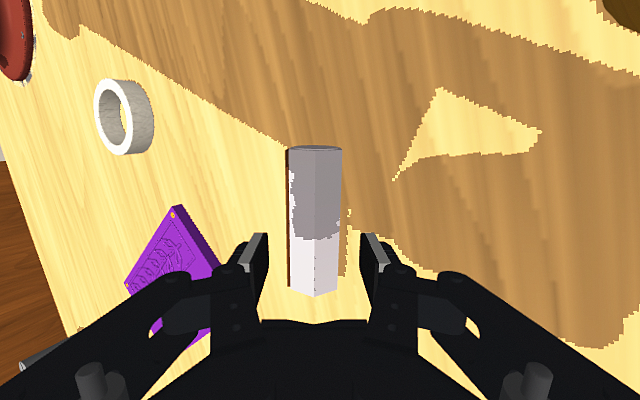

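View pics/s18.png

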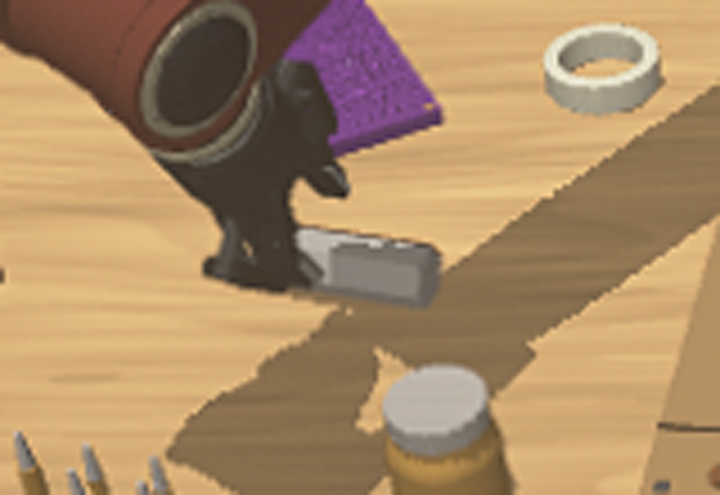

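servo_tool:
  twist:
    - [0, 0, 0]
    - [0, 0, 0]
    - [0, 0, 0]
    - [0, 0, 0]
  xyz:
    - [-1, 0.24, -1.73]
    - [-0.8, 0.2, -1.4]
    - [-0.35, 0.1, -0.65]
    - [0, 0, 0]
  fingers: [0.58, 0.58, 0.58, 0.58]

```text
time: 22.68
tool_pos: [0.4985, -0.3782, -0.0083]
tool_rot: [0.496, 0.104, 0.86, -0.06]
contact_force: [0.1, -0.3, -0.9]
gripper_width: 0.577
```

```bash
python3 - <<'E'
from h import *
im=grab('wrist','w19',(200,150,440,330),3.3); st=manip.state(); print(st['time'],st['tool_pos'],st['contact_force'])
grab('scene','s19',(110,170,270,280),4.5)
E
```

```text
22.725 [ 0.49909334 -0.3785678  -0.00762883] [ 1.13692991 -0.42728951  0.30600231]
```

View pics/w19.png

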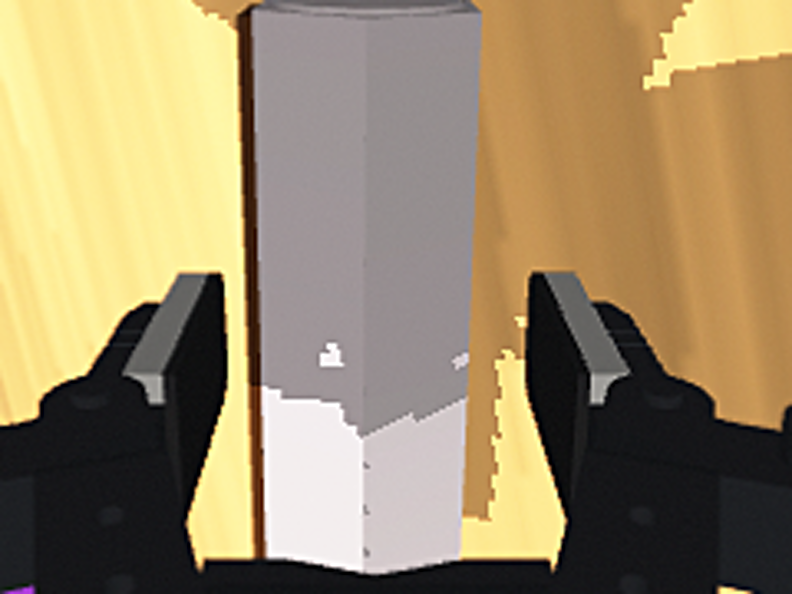

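View pics/s19.png

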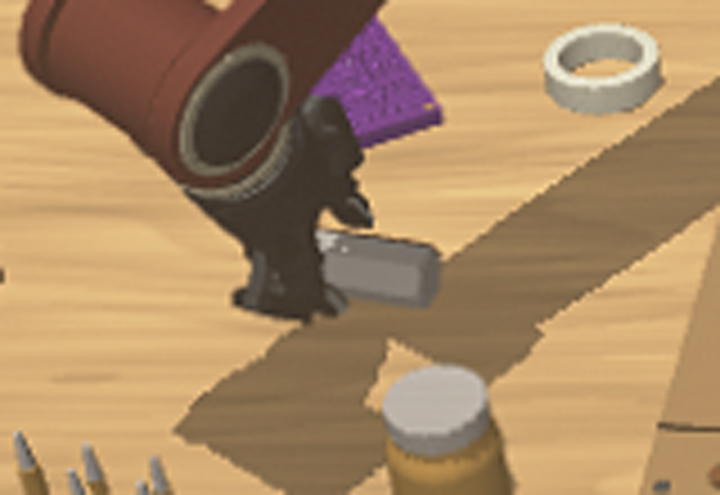

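servo_tool:
  twist:
    - [0, 0, 0]
    - [0, 0, 0]
    - [0, 0, 0]
  xyz:
    - [-0.17, 0.04, 0.1]
    - [-0.24, 0.06, -0.43]
    - [0, 0, 0]
  fingers: [0.58, 0.58, 0.58]

```text
time: 23.15
tool_pos: [0.4948, -0.3774, -0.011]
tool_rot: [0.496, 0.104, 0.86, -0.06]
contact_force: [-0.2, 0.2, -0.5]
gripper_width: 0.578
```

servo_tool:
  twist:
    - [0, 0, 0]
    - [0, 0, 0]
    - [0, 0, 0]
    - [0, 0, 0]
  xyz:
    - [0, 0, 0]
    - [0, 0, 0]
    - [0, 0, 0]
    - [0, 0, 0]
  fingers: [0.2, 0.2, 0.2, 0.2]

```text
time: 23.65
tool_pos: [0.4945, -0.3775, -0.0096]
tool_rot: [0.495, 0.104, 0.86, -0.06]
contact_force: [-3.4, 1.7, 5.8]
gripper_width: 0.404
```

```bash
python3 - <<'E'
from h import *
im=grab('wrist','w20',(200,150,440,330),3.3); st=manip.state(); print(st['time'],st['tool_pos'],st['contact_force'],st['gripper_width'],st['gripper_width']*85)
grab('scene','s20',(110,170,270,280),4.5)
E
```

```text
23.7 [ 0.49446368 -0.37749679 -0.00959209] [-3.29036872  1.72731116  5.65688467] 0.40593639830227995 34.5045938556938
```

View pics/w20.png

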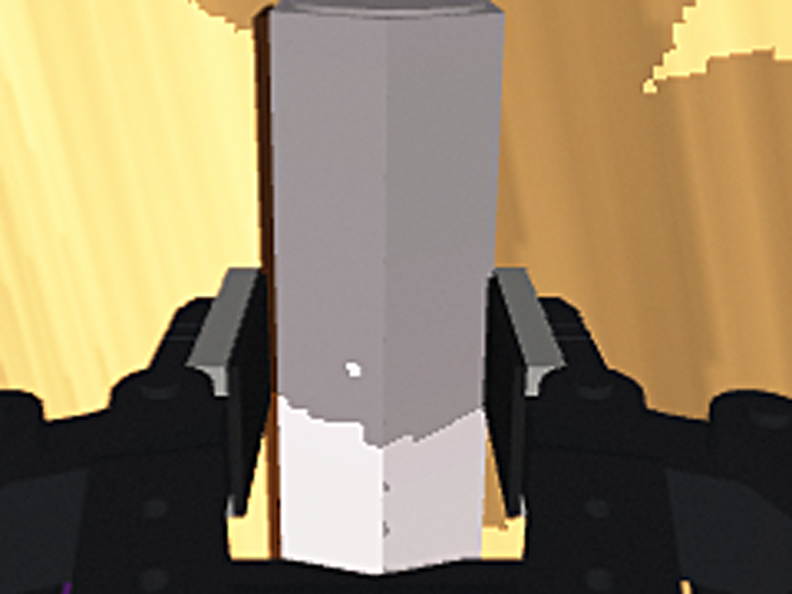

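servo_tool:
  twist:
    - [0, 0, 0]
    - [0, 0, 0]
    - [-0.0417, -0.1695, 0]
    - [-0.0417, -0.1695, 0]
    - [-0.0417, -0.1695, 0]
    - [-0.0417, -0.1695, 0]
    - [-0.0417, -0.1695, 0]
    - [-0.0417, -0.1695, 0]
  xyz:
    - [0, 0, 2]
    - [0, 0, 4]
    - [0.67, -0.12, 0]
    - [0.67, -0.12, 0]
    - [0.67, -0.12, 0]
    - [0.67, -0.12, 0]
    - [0.67, -0.12, 0]
    - [0.67, -0.12, 0]
  fingers: [0.2, 0.2, 0.2, 0.2, 0.2, 0.2, 0.2, 0.2]

```text
time: 24.75
tool_pos: [0.5344, -0.3837, 0.049]
tool_rot: [0.861, 0.06, 0.495, -0.104]
contact_force: [0.8, 1.0, -7.6]
gripper_width: 0.4
```

```bash
python3 - <<'E'
from h import *
im=grab('wrist','w21'); st=manip.state(); print(st['time'],st['tool_pos'],st['contact_force'],st['gripper_width'],st['joint_pos'].round(2)); print(q2R(st['tool_rot']).round(3))
grab('scene','s21',(110,150,270,280),4.5)
E
```

```text
24.8 [ 0.53011012 -0.3805609   0.04328514] [ -2.79778922   2.28620017 -13.5450562 ] 0.40268263976025864 [-0.88 -0.    2.02  0.46  0.75 -0.92]
[[ 0.485  0.239  0.841]
 [-0.116  0.971 -0.209]
 [-0.867  0.004  0.498]]
```

View pics/w21.png

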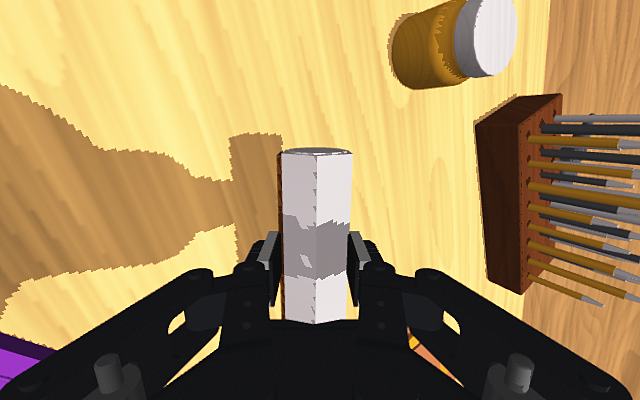

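View pics/s21.png

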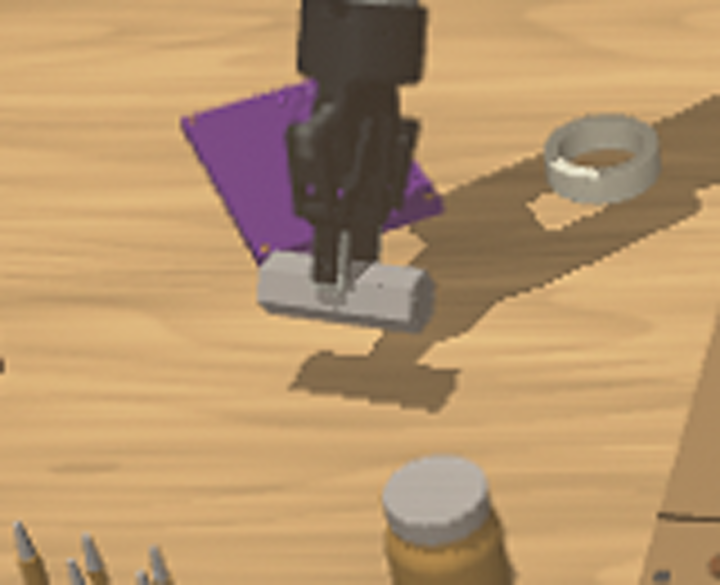

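servo_tool:
  twist:
    - [0, 0, 0]
    - [0, 0, 0]
    - [0, 0, 0]
    - [0, 0, 0]
  xyz:
    - [0, 0, -3]
    - [0, 0, -1.8]
    - [0, 0, -0.7]
    - [0, 0, 0]
  fingers: [0.2, 0.2, 0.2, 0.2]

```text
time: 25.35
tool_pos: [0.5356, -0.3846, -0.0061]
tool_rot: [0.859, 0.06, 0.497, -0.104]
contact_force: [0.5, 0.3, -7.7]
gripper_width: 0.403
```

servo_tool:
  twist:
    - [0, 0, 0]
    - [0, 0, 0]
  xyz:
    - [0, 0, -0.4]
    - [0, 0, 0]
  fingers: [0.2, 0.2]

```text
time: 25.6
tool_pos: [0.5356, -0.3851, -0.0091]
tool_rot: [0.86, 0.06, 0.496, -0.104]
contact_force: [-0.3, 0.3, -7.7]
gripper_width: 0.4
```

servo_tool:
  twist:
    - [0, 0, 0]
    - [0, 0, 0]
  xyz:
    - [0, 0, -0.2]
    - [0, 0, 0]
  fingers: [0.2, 0.2]

```text
time: 25.85
tool_pos: [0.5359, -0.3854, -0.0107]
tool_rot: [0.86, 0.06, 0.496, -0.104]
contact_force: [-0.2, 0.8, -5.2]
gripper_width: 0.407
```

```bash
python3 - <<'E'
from h import *
im=grab('wrist','w22'); st=manip.state(); print(st['time'],st['tool_pos'],st['contact_force'],st['gripper_width'])
grab('scene','s22',(130,170,250,270),6)
E
```

```text
25.9 [ 0.53589352 -0.38537884 -0.01067909] [ 0.2585973   1.06811171 -4.36518   ] 0.4004157549563424
```

View pics/s22.png

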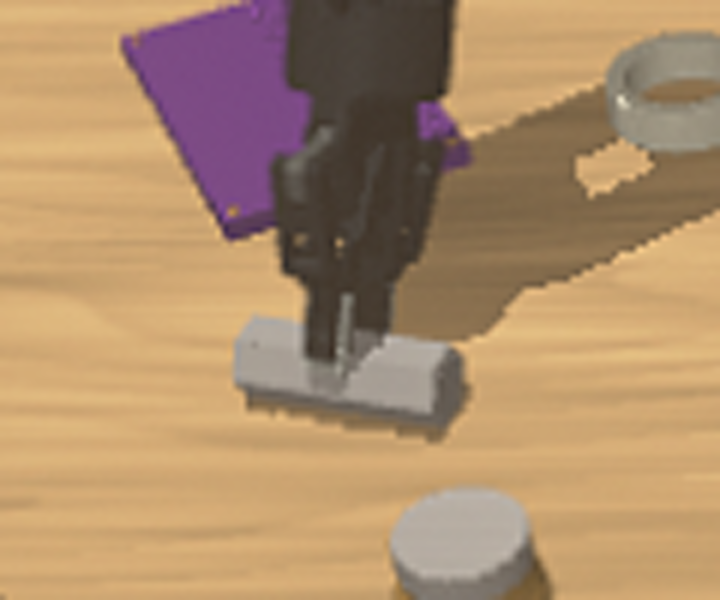

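servo_tool:
  twist:
    - [0, 0, 0]
    - [0, 0, 0]
    - [0, 0, 0]
    - [0, 0, 0]
    - [0, 0, 0]
    - [0, 0, 0]
  xyz:
    - [0, 0, -0.1]
    - [0, 0, 0]
    - [0, 0, 0]
    - [-0.5, 0.12, 0.87]
    - [-1.45, 0.36, 2.6]
    - [-1.94, 0.48, 3.46]
  fingers: [0.2, 0.55, 0.55, 0.55, 0.58, 0.58]

```text
time: 26.7
tool_pos: [0.4958, -0.3749, 0.0573]
tool_rot: [0.86, 0.06, 0.497, -0.104]
contact_force: [0.5, -0.0, 0.4]
gripper_width: 0.575
```

servo_tool:
  twist:
    - [0.0417, 0.1695, 0]
    - [0.0417, 0.1695, 0]
    - [0.0417, 0.1695, 0]
    - [0.0417, 0.1695, 0]
    - [0.0417, 0.1695, 0]
    - [0.0417, 0.1695, 0]
    - [0, 0, 0]
  xyz:
    - [0.93, -0.23, 0.26]
    - [0.93, -0.23, 0.26]
    - [0.93, -0.23, 0.26]
    - [0.93, -0.23, 0.26]
    - [0.93, -0.23, 0.26]
    - [0.93, -0.23, 0.26]
    - [0, 0, 0]
  fingers: [0.58, 0.58, 0.58, 0.58, 0.58, 0.58, 0.58]

```text
time: 27.58
tool_pos: [0.553, -0.3882, 0.067]
tool_rot: [0.494, 0.104, 0.861, -0.058]
contact_force: [0.8, -0.1, -0.6]
gripper_width: 0.58
```

```bash
python3 - <<'E'
from h import *
im=grab('wrist','w23'); st=manip.state(); print(st['time'],st['tool_pos'],st['contact_force'],st['gripper_width'],st['joint_pos'].round(2)); print(q2R(st['tool_rot']).round(3))
E
```

```text
27.625 [ 0.55235319 -0.38855762  0.06944505] [-0.95701835  0.72364362 -0.42771435] 0.5777506365365316 [-0.63  0.63  1.19 -0.2   1.81 -0.39]
[[-0.487  0.238  0.84 ]
 [ 0.121  0.971 -0.205]
 [-0.865  0.002 -0.502]]
```

View pics/w23.png

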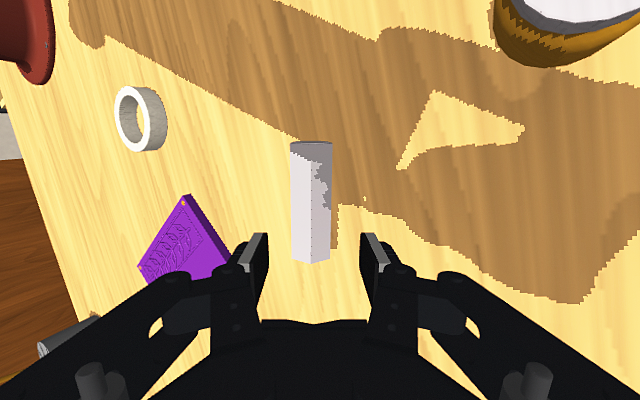

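servo_tool:
  twist:
    - [0, 0, 0]
    - [0, 0, 0]
    - [0, 0, 0]
    - [0, 0, 0]
  xyz:
    - [-2, 0.48, -3.5]
    - [-1.4, 0.35, -2.5]
    - [-0.5, 0.12, -0.9]
    - [0, 0, 0]
  fingers: [0.58, 0.58, 0.58, 0.58]

```text
time: 28.12
tool_pos: [0.5129, -0.3798, 0.0049]
tool_rot: [0.497, 0.104, 0.859, -0.061]
contact_force: [0.6, -0.4, -0.0]
gripper_width: 0.577
```

```bash
python3 - <<'E'
from h import *
im=grab('wrist','w24',(200,150,440,330),3.3); st=manip.state(); print(st['time'],st['tool_pos'],st['contact_force'])
E
```

```text
28.175 [ 0.51375543 -0.38029761  0.00548015] [-0.40339904 -0.26125791  0.22433099]
```

View pics/w24.png

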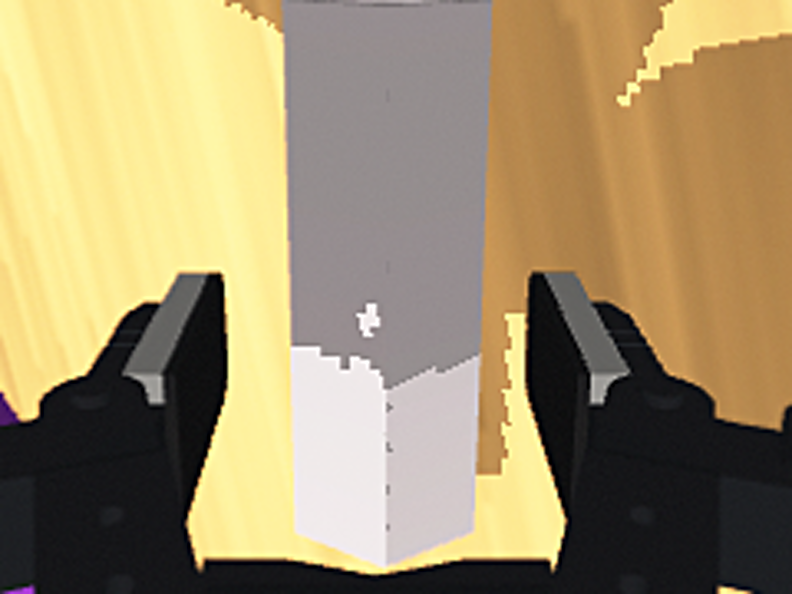

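servo_tool:
  twist:
    - [0, 0, 0]
    - [0, 0, 0]
    - [0, 0, 0]
  xyz:
    - [-0.6, 0.15, -1.1]
    - [-0.36, 0.08, -0.7]
    - [0, 0, 0]
  fingers: [0.58, 0.55, 0.52]

```text
time: 28.55
tool_pos: [0.5037, -0.3772, -0.0149]
tool_rot: [0.496, 0.104, 0.86, -0.06]
contact_force: [-0.1, 0.2, -1.0]
gripper_width: 0.52
```

servo_tool:
  twist:
    - [0, 0, 0]
    - [0, 0, 0]
    - [0, 0, 0]
    - [0, 0, 0]
  xyz:
    - [0, 0, 0]
    - [0, 0, 0]
    - [0, 0, 0]
    - [0, 0, 0]
  fingers: [0.2, 0.2, 0.2, 0.2]

```text
time: 29.05
tool_pos: [0.5041, -0.3774, -0.0146]
tool_rot: [0.497, 0.104, 0.86, -0.06]
contact_force: [2.9, -0.5, 0.0]
gripper_width: 0.383
```

```bash
python3 - <<'E'
from h import *
im=grab('wrist','w25',(200,150,440,330),3.3); st=manip.state(); print(st['time'],st['tool_pos'],st['contact_force'],st['gripper_width']*85); print(q2R(st['tool_rot']).round(3))
E
```

```text
29.1 [ 0.50403894 -0.3773911  -0.01455164] [ 2.93052204 -0.49134543  1.07481139] 32.05930595929934
[[-0.485  0.239  0.841]
 [ 0.119  0.971 -0.207]
 [-0.866 -0.    -0.499]]
```

View pics/w25.png

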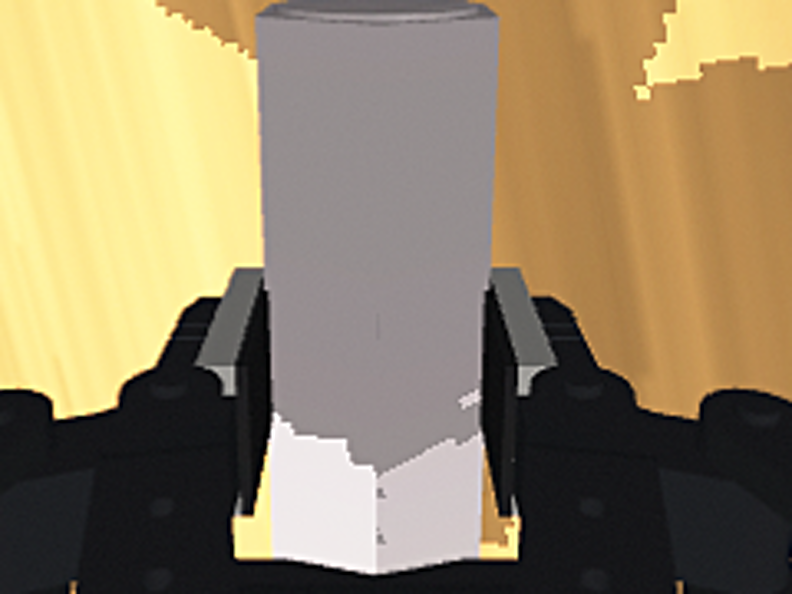

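```bash
python3 - <<'E'
from h import *
from scipy.optimize import brentq
c=vision.get_calibration('wrist'); M=np.array(c['mount']); C=(np.array(c['camera_matrix']),c['k1'],M[:3,:3],M[:3,3])
for x,rows in [(-.0328,(151.5,321.2)),(-.056,(155.5,322.5))]:
    ys=[brentq(lambda y: proj(C,[x,y,0])[1]-r,-.2,.2) for r in rows]; print(ys,np.mean(ys),np.diff(ys))
im=cv2.imread('pics/w24_raw.png'); cv2.imwrite('pics/w24d.png',cv2.resize(im[130:335,250:380],None,fx=3,fy=2.9))
E
```

```text
[0.050763042320905255, -0.05003175655669364] 0.0003656428821058079 [-0.1007948]
[0.05126551386018241, -0.03216421494925749] 0.00955064945546246 [-0.08342973]
```

View pics/w24d.png

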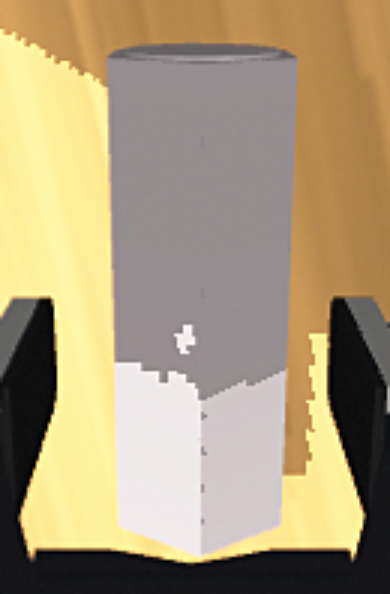

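servo_tool:
  twist:
    - [0, 0, 0]
    - [0, 0, 0]
    - [-0.0417, -0.1695, 0]
    - [-0.0417, -0.1695, 0]
    - [-0.0417, -0.1695, 0]
    - [-0.0417, -0.1695, 0]
    - [-0.0417, -0.1695, 0]
    - [-0.0417, -0.1695, 0]
  xyz:
    - [0, 0, 4]
    - [0, 0, 5]
    - [0.75, 3.5, 0.3]
    - [0.75, 3.5, 0.3]
    - [0.75, 3.5, 0.3]
    - [0.75, 3.5, 0.3]
    - [0.75, 3.5, 0.3]
    - [0.75, 3.5, 0.3]
  fingers: [0.2, 0.2, 0.2, 0.2, 0.2, 0.2, 0.2, 0.2]

```text
time: 30.1
tool_pos: [0.5457, -0.165, 0.0896]
tool_rot: [0.859, 0.061, 0.497, -0.104]
contact_force: [1.1, 1.1, -6.9]
gripper_width: 0.378
```

servo_tool:
  twist:
    - [0, 0, 0.041]
    - [0, 0, 0.041]
    - [0, 0, 0.041]
    - [0, 0, 0]
    - [0, 0, 0]
  xyz:
    - [1.6, 4.9, 0]
    - [1.6, 4.9, 0]
    - [1.6, 4.8, 0]
    - [0, 0, 0]
    - [0, 0, 0]
  fingers: [0.2, 0.2, 0.2, 0.2, 0.2]

```text
time: 30.72
tool_pos: [0.5937, -0.0207, 0.0894]
tool_rot: [0.863, 0.029, 0.502, -0.051]
contact_force: [0.0, -0.6, -8.3]
gripper_width: 0.382
```

```bash
python3 - <<'E'
from h import *
im=grab('wrist','w26'); st=manip.state(); print(st['time'],st['tool_pos'],st['contact_force'],st['gripper_width']*85,st['joint_pos'].round(2)); print(q2R(st['tool_rot']).round(3))
grab('scene','s26',(240,150,400,290),4.2)
E
```

```text
30.775 [ 0.59424547 -0.02140226  0.09023243] [-0.88648333 -0.40501066 -7.47338275] 32.12103400937608 [-0.18 -0.26  2.16  0.04  0.72 -0.08]
[[ 0.491  0.118  0.863]
 [-0.059  0.993 -0.102]
 [-0.869 -0.     0.495]]
```

View pics/w26.png

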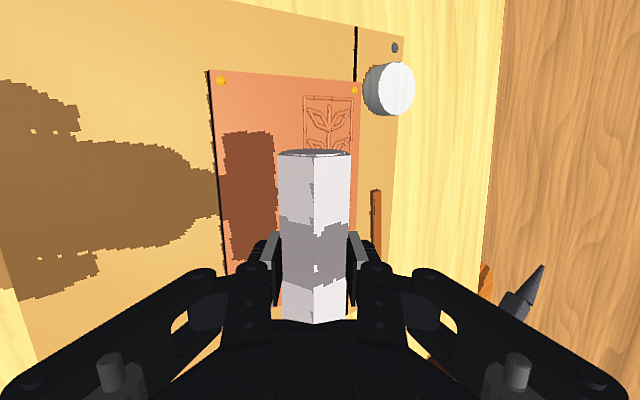

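View pics/s26.png

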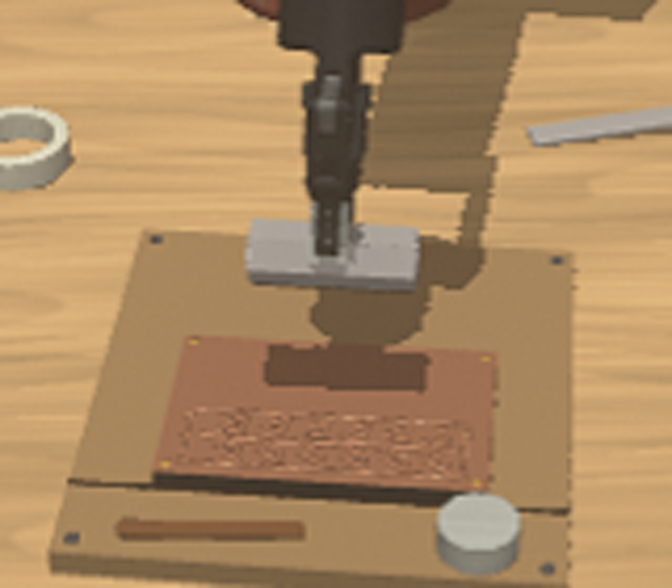

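```bash
python3 - <<'E'
from h import *
im=cv2.imread('pics/w26_raw.png'); cv2.imwrite('pics/w26c.png',cv2.resize(im[55:280,190:370],None,fx=3.5,fy=2.6))
W=cam('wrist')
for n,px in [('NL',(207.5,70)),('FL',(360,82))]: p=onz(W,px,.03); print(n,p,uv(p))
S=cam('scene'); g=lambda u,v:(240+u/4.2,150+v/4.2)
for n,px in [('NR',(186,337)),('NL',(495,351)),('FR',(156,475)),('FL',(489,490))]: p=onz(S,g(*px),.03); print(n,p,uv(p))
st=manip.state(); c=st['tool_pos']-.0364*q2R(st['tool_rot'])[:,0]; print('bar c',c,uv(c))
E
```

```text
NL [0.55904404 0.08304759 0.03      ] [545.33111375 148.43345421]
FL [0.68919592 0.06859517 0.03      ] [676.27732012 149.44012181]
NR [ 0.53616313 -0.10849775  0.03      ] [545.21272427 -44.4710211 ]
NL [0.55577977 0.08865804 0.03      ] [541.42766514 153.61945168]
FR [ 0.66692698 -0.12140733  0.03      ] [676.58455299 -41.86009632]
FL [0.68509642 0.07509124 0.03      ] [671.43997485 155.40697661]
bar c [ 0.57687233 -0.01969486  0.12259416] [575.15821666  48.51394246]
```

View pics/w26c.png

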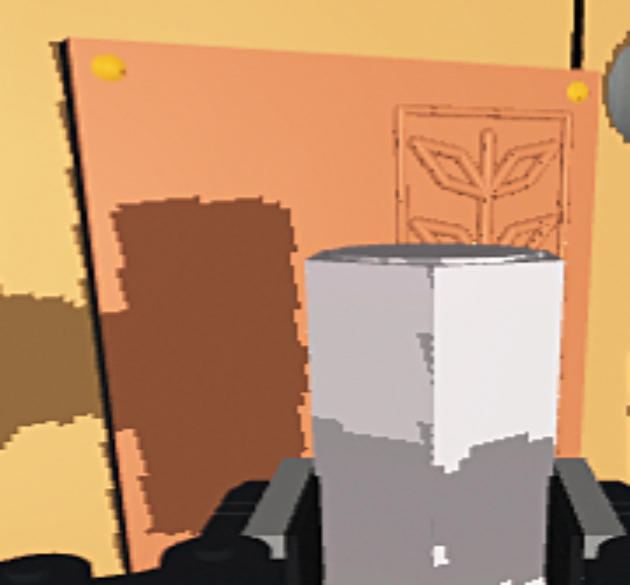

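servo_tool:
  twist:
    - [0, 0, 0]
    - [0, 0, 0]
    - [0, 0, 0]
    - [0, 0, 0]
    - [0, 0, 0]
  xyz:
    - [0.27, -0.03, -2]
    - [0, 0, -2.5]
    - [0, 0, -1.5]
    - [0, 0, -0.5]
    - [0, 0, 0]
  fingers: [0.2, 0.2, 0.2, 0.2, 0.2]

```text
time: 31.45
tool_pos: [0.5995, -0.0219, 0.0284]
tool_rot: [0.865, 0.03, 0.499, -0.051]
contact_force: [-0.6, 0.4, -9.3]
gripper_width: 0.376
```

```bash
python3 - <<'E'
from h import *
im=grab('wrist','w27'); st=manip.state(); print(st['time'],st['tool_pos'],st['contact_force'],st['gripper_width']*85)
grab('scene','s27',(260,180,380,270),6)
c=st['tool_pos']-.0364*q2R(st['tool_rot'])[:,0]; print('bar c',c,uv(c))
E
```

```text
31.5 [ 0.60011454 -0.02191178  0.02928534] [ 0.6705668   0.01501341 -7.84185891] 32.203490308176896
bar c [ 0.5819924  -0.01974966  0.06077936] [580.2489117   49.06368826]
```

View pics/w27.png

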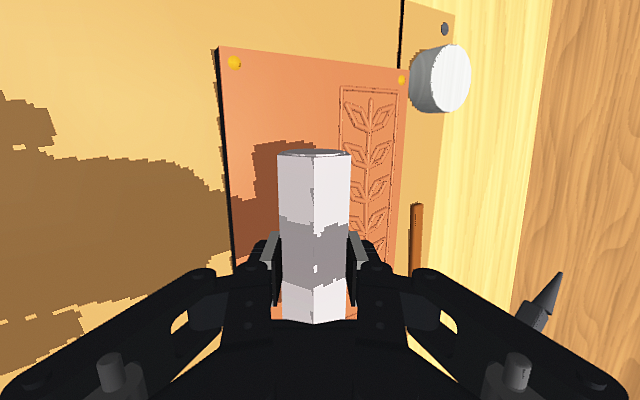

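View pics/s27.png

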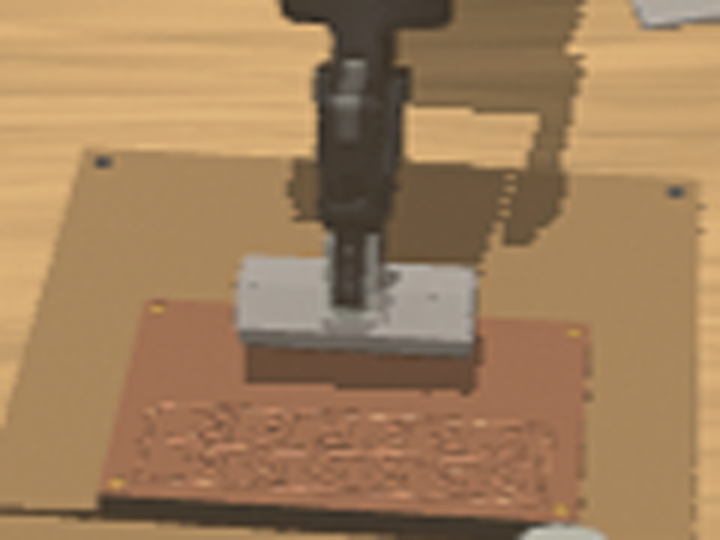

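```bash
python3 - <<'E'
from h import *
im=cv2.imread('pics/w27_raw.png'); cv2.imwrite('pics/w27c.png',cv2.resize(im[35:275,200:430],None,fx=3.4,fy=2.4))
W=cam('wrist')
for n,px in [('NL',(217.5,47.5)),('FL',(408.5,70)),('edge',(231,230))]: p=onz(W,px,.03); print(n,p,uv(p))
st=manip.state(); print(st['tool_pos'],st['joint_vel'].round(3))
E
```

```text
NL [0.5588748 0.0838312 0.03     ] [545.07059718 149.19161186]
FL [0.68943112 0.06978394 0.03      ] [676.37059782 150.64832543]
edge [ 0.54736663 -0.00905444  0.03      ] [544.60348671  55.59819906]
[ 0.60038578 -0.0218588   0.02969887] [ 0.002 -0.006 -0.004  0.     0.001 -0.001]
```

View pics/w27c.png

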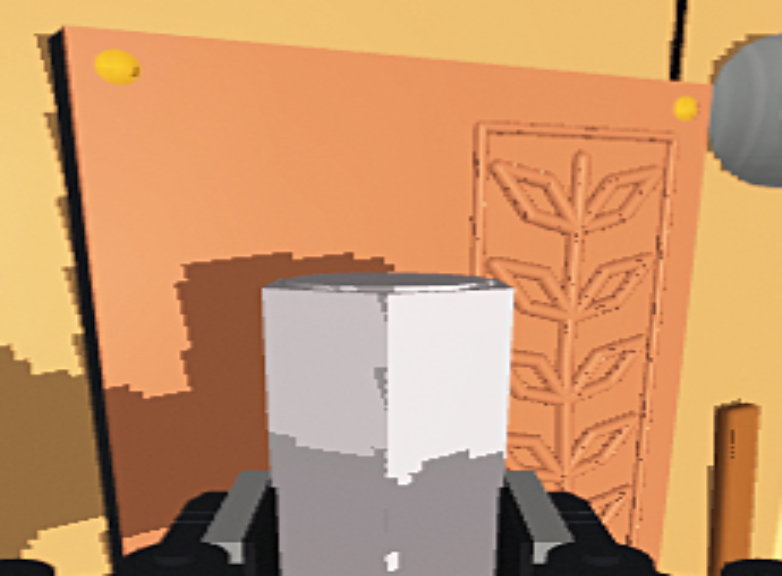

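servo_tool:
  twist:
    - [0, 0, 0]
    - [0, 0, 0]
    - [0, 0, 0]
    - [0, 0, 0]
  xyz:
    - [-0.24, 0.03, -0.3]
    - [0, 0, -0.3]
    - [0, 0, -0.3]
    - [0, 0, 0]
  fingers: [0.2, 0.2, 0.2, 0.2]

```text
time: 32.05
tool_pos: [0.5966, -0.0212, 0.0187]
tool_rot: [0.864, 0.03, 0.5, -0.051]
contact_force: [-0.9, -0.4, -8.0]
gripper_width: 0.382
```

servo_tool:
  twist:
    - [0, 0, 0]
    - [0, 0, 0]
  xyz:
    - [0, 0, -0.2]
    - [0, 0, 0]
  fingers: [0.2, 0.2]

```text
time: 32.3
tool_pos: [0.5976, -0.0213, 0.0179]
tool_rot: [0.865, 0.029, 0.499, -0.051]
contact_force: [-1.1, 0.6, -5.0]
gripper_width: 0.378
```

servo_tool:
  twist:
    - [0, 0, 0]
    - [0, 0, 0]
  xyz:
    - [0, 0, -0.1]
    - [0, 0, 0]
  fingers: [0.2, 0.2]

```text
time: 32.55
tool_pos: [0.5978, -0.0213, 0.0179]
tool_rot: [0.865, 0.029, 0.498, -0.051]
contact_force: [-7.0, 1.3, 2.7]
gripper_width: 0.38
```

```bash
python3 - <<'E'
from h import *
im=grab('wrist','w28',(200,20,450,275),2.3); st=manip.state(); print(st['time'],st['tool_pos'],st['contact_force'],st['gripper_width']*85)
grab('scene','s28',(270,190,350,260),8)
c=st['tool_pos']-.0364*q2R(st['tool_rot'])[:,0]; print('bar c',c,uv(c))
E
```

```text
32.6 [ 0.59785496 -0.02134127  0.01788516] [-7.34198324  0.71701106  1.99673391] 32.226617211848776
bar c [ 0.5797282  -0.01918723  0.04937708] [577.9341912  49.3550119]
```

View pics/w28.png

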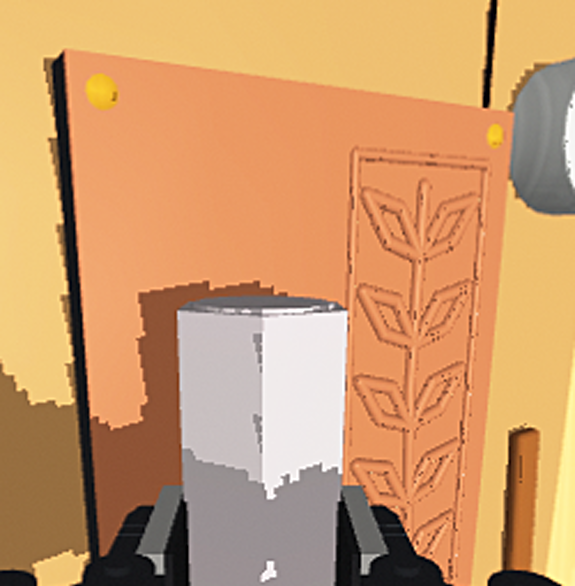

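View pics/s28.png

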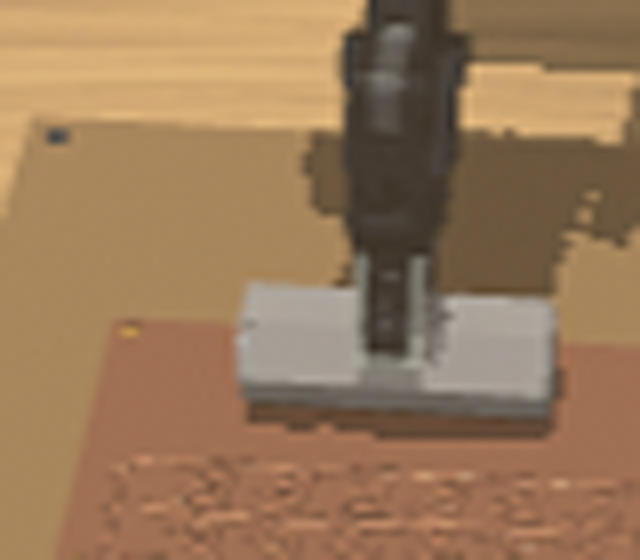

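servo_tool:
  twist:
    - [0, 0, 0]
    - [0, 0, 0]
  xyz:
    - [0, 0, 0.08]
    - [0, 0, 0]
  fingers: [0.2, 0.2]

```text
time: 32.9
tool_pos: [0.5977, -0.0214, 0.0179]
tool_rot: [0.865, 0.029, 0.498, -0.051]
contact_force: [-1.3, 0.3, -2.0]
gripper_width: 0.379
```

servo_tool:
  twist:
    - [0, 0, 0]
    - [0, 0, 0]
    - [0, 0, 0]
  xyz:
    - [0, 0, 0]
    - [0, 0, 0]
    - [0, 0, 0]
  fingers: [0.45, 0.5, 0.5]

```text
time: 33.28
tool_pos: [0.598, -0.0215, 0.0183]
tool_rot: [0.865, 0.029, 0.498, -0.051]
contact_force: [0.1, 0.1, 0.2]
gripper_width: 0.5
```

```bash
python3 - <<'E'
from h import *
im=grab('wrist','w29',(200,20,450,330),1.9); st=manip.state(); print(st['time'],st['tool_pos'],st['contact_force'],st['gripper_width']*85)
E
```

```text
33.325 [ 0.59775498 -0.02142557  0.01796728] [-0.6127134   0.18250948  0.51283069] 42.395660087125194
```

View pics/w29.png

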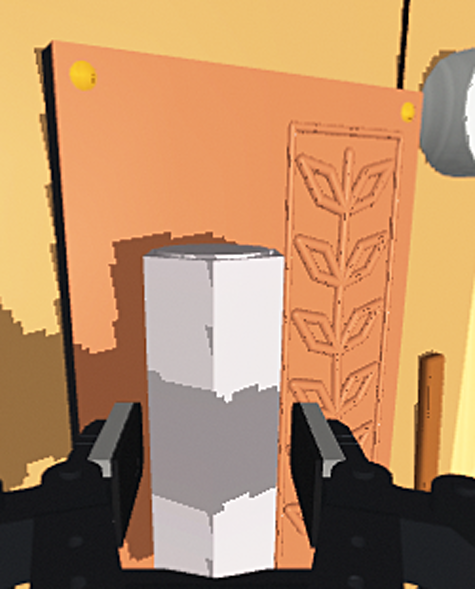

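servo_tool:
  twist:
    - [0, 0, 0]
    - [0, 0, 0]
    - [0, 0, 0]
    - [0, 0, 0]
    - [0, 0, 0]
    - [0, 0, 0]
  xyz:
    - [-0.5, 0.06, 0.87]
    - [-1.5, 0.18, 2.6]
    - [-2, 0.24, 3.5]
    - [-2, 0.24, 3.5]
    - [0, 0, 0]
    - [0, 0, 0]
  fingers: [0.5, 0.5, 0.5, 0.5, 0.5, 0.5]

```text
time: 34.08
tool_pos: [0.5367, -0.014, 0.1216]
tool_rot: [0.865, 0.029, 0.499, -0.051]
contact_force: [0.1, 0.2, -0.6]
gripper_width: 0.498
```

servo_tool:
  twist:
    - [0.02, 0.17, 0]
    - [0.02, 0.17, 0]
    - [0.02, 0.17, 0]
    - [0, 0, 0]
    - [0, 0, 0]
    - [0, 0, 0]
  xyz:
    - [2, -4, 4]
    - [2, -4, 4]
    - [2, -4, 4]
    - [0, 0, 0]
    - [0, 0, 0]
    - [0, 0, 0]
  fingers: [0.5, 0.5, 0.5, 0.5, 0.5, 0.5]

```text
time: 34.83
tool_pos: [0.5951, -0.1328, 0.2394]
tool_rot: [0.708, 0.041, 0.703, -0.041]
contact_force: [0.8, -0.2, 0.9]
gripper_width: 0.501
```

```bash
python3 - <<'E'
from h import *
im=grab('wrist','w30'); st=manip.state(); print(st['time'],st['tool_pos'],st['contact_force'],st['joint_vel'].round(3))
grab('scene','s30',(230,180,400,300),4.4); grab('top','t30')
E
```

```text
34.875 [ 0.59517619 -0.13275197  0.24006024] [-0.38482025 -0.48533435  0.10311015] [ 0.001 -0.016 -0.008 -0.     0.002 -0.002]
```

View pics/w30.png

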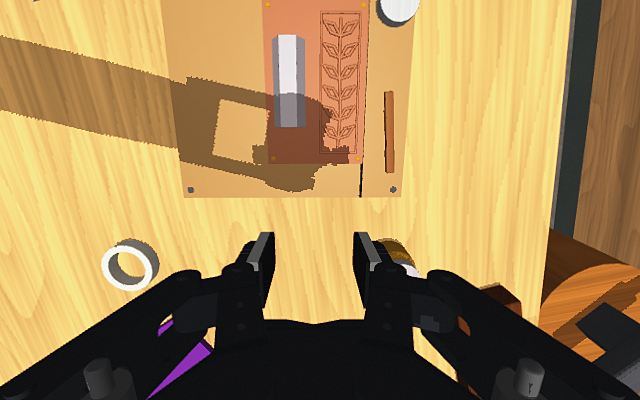

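View pics/s30.png

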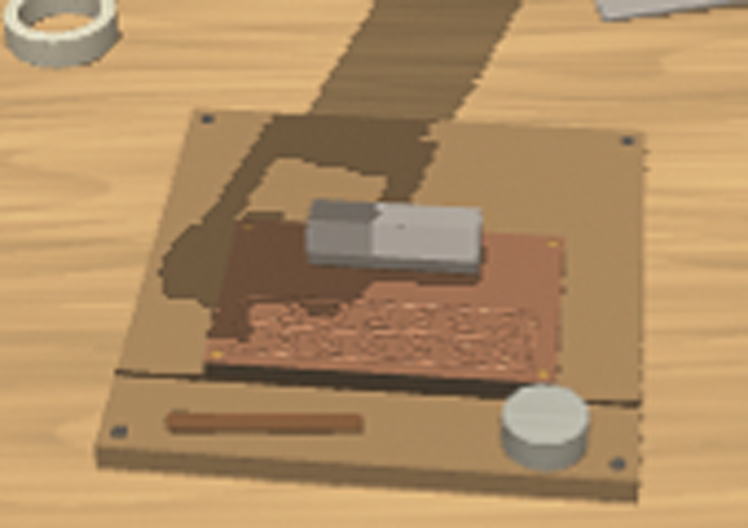

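View pics/t30.png

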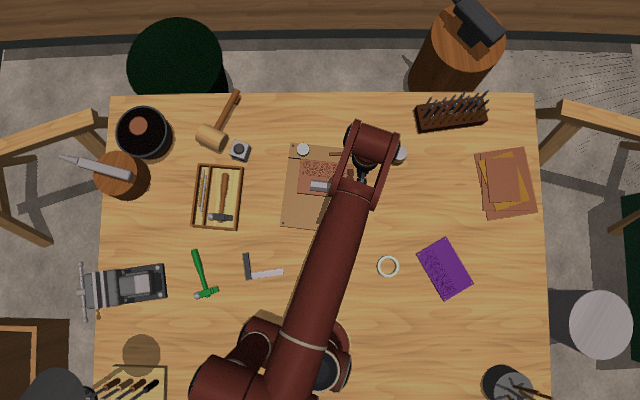

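servo_tool:
  twist:
    - [0, 0, 0]
    - [0, 0, 0]
    - [0, 0, 0]
    - [0, 0, 0]
    - [0, 0, 0]
    - [0, 0, 0]
  xyz:
    - [3.7, 3.5, -3]
    - [3.7, 3.5, -3]
    - [0, 0, 0]
    - [0, 0, 0]
    - [0, 0, 0]
    - [0, 0, 0]
  fingers: [0.5, 0.5, 0.5, 0.5, 0.5, 0.5]

```text
time: 35.72
tool_pos: [0.6711, -0.065, 0.1835]
tool_rot: [0.71, 0.041, 0.701, -0.043]
contact_force: [-0.2, -0.4, -0.8]
gripper_width: 0.5
```

```bash
python3 - <<'E'
from h import *
st=manip.state(); im=grab('wrist','w31')[:,:,::-1]; print(st['time'],st['tool_pos'],st['contact_force'],cam('wrist',st)[3])
E
```

```text
35.725 [ 0.67106686 -0.06495113  0.18353771] [-0.19482325 -0.4138215  -0.76130544] [ 0.67657315 -0.00087453  0.35823224]
```

View pics/w31.png

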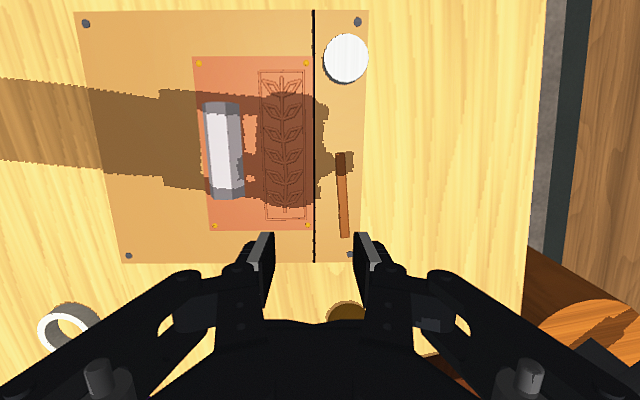

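```bash
python3 - <<'E'
from h import *
im=cv2.imread('pics/w31_raw.png')
v=np.hstack([cv2.resize(im[35:85,290:340],None,fx=8,fy=8,interpolation=cv2.INTER_NEAREST),cv2.resize(im[200:250,290:340],None,fx=8,fy=8,interpolation=cv2.INTER_NEAREST)])
cv2.imwrite('pics/w31c.png',v)
cv2.imwrite('pics/w31d.png',cv2.resize(im[45:245,180:330],None,fx=3.9,fy=2.9,interpolation=cv2.INTER_CUBIC))
E
```

```text
(no output)
```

View pics/w31c.png

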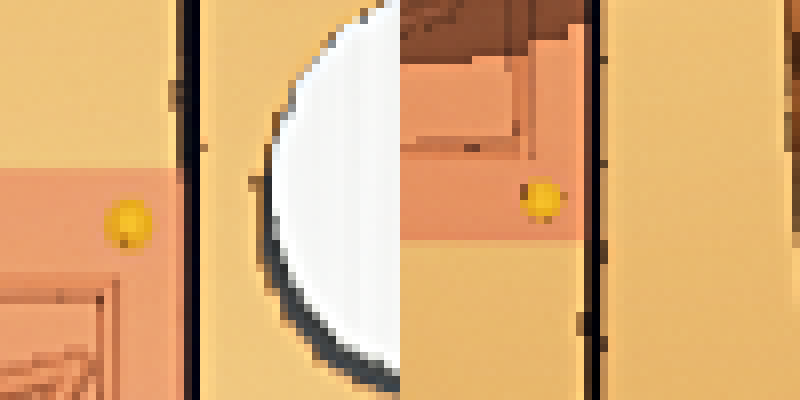

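View pics/w31d.png

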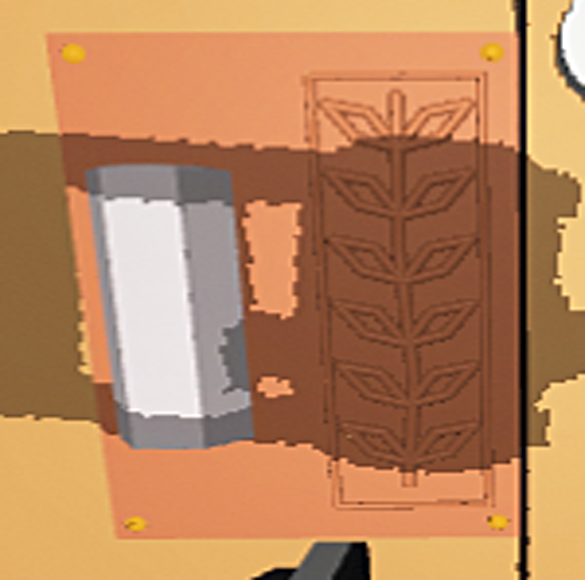

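```bash
python3 - <<'E'
from h import *
W=cam('wrist'); g=lambda u,v:(180+u/3.9,45+v/2.9)
P=[onz(W,g(*p),.0665) for p in [(100,167),(178,166),(205,448),(128,447)]]
c=np.mean(P,0); ax=(P[0]+P[1]-P[2]-P[3])/2; print('bar',uv(c),np.linalg.norm(ax),np.degrees(np.arctan2(ax[1],ax[0])))
Q=[onz(W,g(*p),.030) for p in [(47,33),(520,33),(520,538),(118,538)]]
for q in Q: print(uv(q))
n=(Q[0]+Q[3])/2;print('near mid',uv(n)); e=Q[0]-Q[3]; print(np.degrees(np.arctan2(e[1],e[0])))
im=cv2.imread('pics/s30_raw.png'); cv2.imwrite('pics/s30c.png',cv2.resize(im[220:250,295:345],None,fx=14,fy=14,interpolation=cv2.INTER_NEAREST))
E
```

```text
bar [577.89446506  50.21478661] 0.09942423086682159 82.52024579852133
[545.49075231 149.7064121 ]
[675.70675751 149.55091227]
[675.60722599 -50.33674753]
[546.39004965 -49.78300436]
near mid [545.94040098  49.96170387]
83.48150451975027
```

View pics/s30c.png

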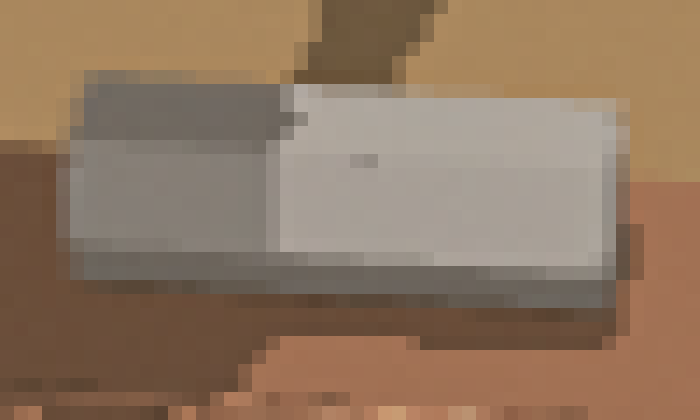

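```bash
python3 - <<'E'
from h import *
print(manip.state()['time'],job.job_done())
E
```

```text
the job is handed in; nothing more can be done
35.775 None
```

I handed the job in at 35.8 s. The hammer is in the wide bay, the panel is on the line, and the bar is on the strip with its leather face down. The robot was clear of everything.

**What I did**
- **Hammer:** I lifted it off the panel and laid it in the empty bay.
- **Panel:** I pushed it with both open fingers, in three passes, until its relief edge was on the line.
- **Bar:** I turned it 60° on the bench and another 60° on the way to the panel, so bare steel never rested on the copper.

**Last checks**
- **Relief edge:** it is parallel to the scribed line and on it at both corners, about 0.8–1.0 mm short of the line's centre. The line is 3 mm wide.
- **Bar position:** its centre is 32 mm in from the near edge (33 mm wanted), within 0.3 mm of the middle lengthwise, and about 1° off parallel.
- **Leather face:** I could not see it underneath. I infer it from the two rolls, the grip widths (2.4 mm wider when I gripped over the leather) and the bar's height on contact (49.4 mm, against 49.5 mm expected on leather).
- **Rest of the scene:** the hammer shows in the bay in the final top view. The bystanders and look-alikes I could see were where they started; the arm hid the jar and pencil there, but other views showed both in place.

**What disagreed**
- **Fingertip position:** the fingertips were about 34–44 mm short of the reported tool point, depending on the opening, so the first hammer grasp closed on air. I found the real height by touch, pressing the panel with about 23 N, and regrasped.
- **Line position:** pictures taken while the arm was still settling placed the line about 3 mm off. I corrected for that with later readings.

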